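# Swap the expired vial kept behind the bottles in the caddy

### The arm

A 6-joint arm with a two-finger parallel gripper is mounted at the origin on a cart in front of the work surface, level with it; the furniture and walls round the work are solid. World frame = base frame: x ahead of the robot, y to its left, z up, the work surface at z = 0. Lengths are in m, angles in rad, forces in N, time in s.
With the tool pointing down it reaches from about 0.275 to 0.85 m from the base axis. Payload 5.2 kg.
Tool frame: the origin (TCP) lies midway between the tips of the shut fingers; the grasp point (between the pads) lies 19 mm behind it; z points along the fingers, y is the line along which they close (so a half turn about z gives the same grasp; the last joint's range is limited). The gripper opens to 85 mm and grips with 20 to 120 N. Pads are 22 mm wide; open, the fingers measure 114 mm over their backs; the gripper's body (76 mm by 85 mm) begins 54 mm behind the grasp point. The pads swing forward as they close: fully open they stand 13 mm farther back than shut.
Start: joints at [-0.203, 0.259, 1.535, -0, 1.348, -0.203], TCP at [0.55, 0, 0.231] pointing down, gripper open.
Joint ranges: [-3.14, 3.14], [-0.91, 2.08], [0.19, 2.58], [-1.22, 4.36], [0.22, 2.71], [-3.12, 3.12]. Speed limits (rad/s): [2.57, 2.57, 3.14, 3.14, 3.14, 3.14].

### API

Orientations are given as a 3x3 rotation matrix whose columns are the frame's x, y, z axes.
In Python, from plant import * gives the robot as it stands.
- The arm moves only by the tool drive_tool, never from a script. Its arguments are lists of equal length, an entry for each row: "delta_pos": the shift along the tool's x, y, z in units of 0.1 m (1.0 is 0.1 m), a list of three; "twist": the turn, a rotation vector about the tool's x, y, z in units of 180 degrees (1.0 is 180 degrees), a list of three. In form: {"delta_pos": [[dx, dy, dz], ...], "twist": [[ax, ay, az], ...]}. A call has 1 to 12 rows; each row shifts and turns the commanded pose from where the row before left it, along the tool's axes as they then stand; what a row does not reach is not made up. A row lasts 1/10 s, in which the tool goes at most 50 mm and 8.59 degrees, less where a joint would pass 70% of its speed; a pose out of reach is approached as far as the arm can. A call with a number of a shift or a turn outside -1 to 1 is refused whole. A call with a gripper value outside its range is refused whole. "gripper" is the opening, from 0 (shut) to 1 (fully open), set as the call begins (left out, the last holds). The fingers move at their own pace and stop on an object; the grip force is fixed at half the most. Time passes only in rows, so rows that do not move let the fingers close. It gives the time, the measured TCP pose, the force, the opening and the grip force at its end, in the units of the state.
- observe(): the state, without advancing time (a new reading comes with each control period).
- get_image(name): name is "scene" or "side" or "wrist"; returns the picture (384x512x3 uint8, blue, green, red); there is no depth.
- camera_model(name): a dict with "intrinsics" (3x3 intrinsics, pixels), "eye" and "rotation" of the camera in the world. Camera axes: x right, y down, z forward; pixel columns grow to the right and rows downward; lengths in m; the calibration is good to about 2 mm. A picture is of the moment at which its call begins: read the wrist's pose just before it. camera_model takes no time and is no camera call; for the wrist camera it gives the pose at the moment of the call.
- finish_job(): hands the job in; it is judged then, once.
Trained networks look in the newest picture that a camera, given by its name, has taken for a name from the list of things; names that differ only in an ending like _2 or _b are one class to them, and where a whole thing is asked for, a point or a joint stands for the part that bears it (a point fixed in the world has none). Each returns a list of dicts, best first, with "p" (0 to 1); they miss things now and then, are a little off and sometimes report something else, mostly with a low value. They report only what shows in the picture. A call takes as long as a camera call. They do not tell look-alikes from the thing itself.
- look_for(thing, camera): "bbox" ([centre column, centre row, width, height] in pixels, round what is visible of it).
- trace(thing, camera): "region" (384x512 bool, what is visible of it) and "bbox" ([centre column, centre row, width, height] in pixels, round what is visible of it).
- landmark_of(thing, camera): "centre" ([column, row] in pixels: a listed point, or the origin of a listed thing).
The state is a dict: "time": time; "joint_pos": joint angles; "dq": joint speeds; "joint_efforts": joint torques, N m; "tcp_pos": TCP position; "ee_rot": TCP orientation; "ft_force": force on the tool from outside, world axes, zero at the start; "moment": the same for the moment, N m; "width": finger opening in m; "grip_force": force on a finger pad.
Only numpy, scipy, OpenCV 4.12 (cv2) and the standard library are available. Lean on these libraries where they do the work, as an engineer would, in place of code of your own. Each camera call takes 0.05 s, during which the arm holds its last target. There are 200 camera calls.

### The job

The red-capped vial at the back of the blue caddy has expired, and the new blue-capped vial on the cart top is to take its place. Stand both bottles out of the way on the steel tray, stand the red-capped vial in the kidney dish, stand the blue-capped vial in the pocket that this leaves empty, then put each bottle back in the very bay of the caddy it came from. Keep everything upright and leave the green-capped vial in its pocket.

Things in the scene. Friction and masses are not known exactly. Their poses are not given: they have to be found in the camera images.
- caddy: blue moulded caddy, fixed, 131 (x) x 195 (y) mm plus a 16 mm carrying lug at each y end; origin at the centre of its underside, +x to its back, +y to its left; at yaw 0 its front faces the robot. All walls end 34 mm above the cart top. Two bottle bays in front, two vial pockets behind them. On its back corners, at (41.5, +-69) mm, stand two fixed clear tube holders, top 82 mm above the cart top
- bays (a point): midpoint between the centres of the caddy's two bottle bays, on their floor, 6 mm above the cart top, 21.5 mm in front of the caddy's origin; axes as the caddy's. The bays are equal, 78 (x) x 90 (y) x 28 mm deep inside, centres 47.5 mm either way along y, with a 5 mm wall between. Each holds one bottle at the start; which is where varies
- pockets (a point): midpoint between the centres of the caddy's two vial pockets, on their floor, 26 mm above the cart top, 41.5 mm behind the caddy's origin; axes as the caddy's. The pockets are equal, 38 x 38 x 8 mm deep, centres 22 mm either way along y, with a 6 mm wall between. One holds the red-capped, one the green-capped vial at the start; which is where varies
- tray: shallow stainless steel instrument tray, fixed, 150 (x) x 220 (y) mm; origin at the centre of its underside; flat floor 3 mm above the cart top, 143 x 213 mm inside, rim 15 mm above the cart top. Empty at the start: the two bottles fit side by side along its y, 100 mm apart
- dish: off-white kidney dish, fixed, 93 (x) x 202 (y) x 35 mm; origin at the centre of its underside; flat inner floor 5 mm above the cart top, rim 35 mm above it; inside at least 46 (x) x 110 (y) mm is free about its centre
- peroxide: round white bottle with a blue screw cap, 62 mm in diameter and 165 mm tall, about 0.27 kg; Its origin is the centre of its underside, z up. Full width from 5 to 108 mm above its underside, then it tapers to the cap, 36 mm across; grasp the body from above at about 90 to 108 mm. Starts in one of the caddy's two bays
- saline: flat, broad-shouldered whitish bottle with a tan cap, 42 (x) x 77 (y) x 130 mm, about 0.13 kg; Its origin is the centre of its underside, z up. Body up to 105 mm, cap 48 mm across above that; grasp across x (42 mm) from above at about 60 to 90 mm. Starts in the caddy's other bay, its y about along the caddy's y; its base is slightly rounded, so it may lean by up to 0.1 rad
- vial_red: amber glass vial with a red cap, 24 mm in diameter, 46 mm tall, 20 g; Its origin is the centre of its underside, z up. Full width from 4 to 28 mm above its underside, above that it narrows to the cap. Starts in one of the caddy's two vial pockets; expired
- vial_green: amber glass vial with a green cap, same size and shape as the red-capped one; Its origin is the centre of its underside, z up. Starts in the other vial pocket and stays there
- vial_blue: clear, pale vial with a blue cap, same size and shape as the red-capped one; Its origin is the centre of its underside, z up. The new one; starts standing on the cart top in front of the robot
Not all that is in view belongs to the job. Leave any purple or turquoise look-alike of the peroxide alone.

How it is judged:
By the outcome, as a careful person would: the job done as asked, in the order asked, and still so for the second after the job is handed in, with the robot touching nothing.
It also fails if it takes over 144 s, if anything falls off the work surface, if the arm or the gripper's body presses on something with over 40 N, if the wrist force passes 120 N, or if a joint passes its speed limit or range.

## Working session

There is one attempt and no reset: what is moved stays moved. The work goes in short steps, Python scripts to look and compute and a tool call to move; the robot and the scene stay as the last step left them, time stands still between calls to the robot, and variables do not carry over. Pictures are saved under pics/ and viewed, at most 14 in all, crops included, and the job is handed in when it is done.

Besides the shell and the picture viewer there is one more tool, called as name(argument=value, ...) on one line, values as JSON. drive_tool: Moves the arm, as the interface text tells. Its arguments: {"type":"object","properties":{"delta_pos":{"type":"array","items":{"type":"array","items":{"type":"number"}}},"twist":{"type":"array","items":{"type":"array","items":{"type":"number"}}},"gripper":{"type":"number"}},"required":["delta_pos","twist"]}

```bash
ls; mkdir -p pics; python3 - <<'E'
from plant import *
import cv2,numpy as np
s=observe();print(s['time'],s['tcp_pos'],s['ee_rot'],s['width'])
for n in ['scene','side','wrist']:
    im=get_image(n);cv2.imwrite(f'pics/{n}0.png',im)
    m=camera_model(n);print(n,np.round(m['eye'],3),np.round(m['rotation'],3).tolist(),np.round(m['intrinsics'],1).tolist())
    for t in ['caddy','bays','pockets','tray','dish','peroxide','saline','vial_red','vial_green','vial_blue']:
        r=landmark_of(t,n);print(t,[(np.round(q['centre']).tolist(),round(q['p'],2)) for q in r[:3]])
print(observe()['time'])
E
```

```text
pics
0.0 [5.49471985e-01 1.32195982e-04 2.30469845e-01] [[-1.50533692e-05  9.99998393e-01 -1.79284558e-03]
 [ 9.99999933e-01  1.57111137e-05  3.66858300e-04]
 [ 3.66885878e-04 -1.79283994e-03 -9.99998326e-01]] 0.085357320192098
scene [-0.266 -0.454  0.834] [[0.539, -0.547, 0.64], [-0.842, -0.33, 0.427], [-0.023, -0.769, -0.639]] [[474.3, 0.0, 261.3], [0.0, 474.3, 193.2], [0.0, 0.0, 1.0]]
caddy [([351.0, 238.0], 0.7)]
bays [([340.0, 241.0], 0.71)]
pockets [([357.0, 222.0], 0.88)]
tray [([265.0, 193.0], 0.89)]
dish [([177.0, 175.0], 0.75)]
peroxide [([215.0, 161.0], 0.86), ([203.0, 209.0], 0.77), ([327.0, 240.0], 0.63)]
saline [([364.0, 254.0], 0.8)]
vial_red []
vial_green [([349.0, 219.0], 0.7)]
vial_blue [([247.0, 235.0], 0.49)]
side [ 0.452 -0.844  0.569] [[0.996, -0.038, 0.079], [-0.087, -0.476, 0.875], [0.004, -0.879, -0.477]] [[403.0, 0.0, 249.0], [0.0, 403.0, 192.3], [0.0, 0.0, 1.0]]
caddy [([254.0, 273.0], 0.6)]
bays [([244.0, 274.0], 0.88)]
pockets [([276.0, 266.0], 0.76)]
tray [([268.0, 206.0], 0.91), ([275.0, 275.0], 0.65), ([256.0, 277.0], 0.62)]
dish [([231.0, 170.0], 0.8), ([256.0, 278.0], 0.18)]
peroxide [([245.0, 261.0], 0.89), ([211.0, 193.0], 0.84), ([273.0, 260.0], 0.62)]
saline [([245.0, 291.0], 0.68)]
vial_red [([278.0, 274.0], 0.7), ([204.0, 219.0], 0.16)]
vial_green [([236.0, 171.0], 0.66), ([276.0, 262.0], 0.47)]
vial_blue [([203.0, 219.0], 0.59)]
wrist [0.55  0.072 0.375] [[1.0, 0.0, 0.0], [0.001, -0.959, -0.285], [0.0, 0.285, -0.959]] [[296.5, 0.0, 255.6], [0.0, 296.5, 186.2], [0.0, 0.0, 1.0]]
caddy [([240.0, 282.0], 0.57)]
bays []
pockets [([272.0, 293.0], 0.68)]
tray [([245.0, 281.0], 0.67), ([287.0, 74.0], 0.59)]
dish []
peroxide [([229.0, 252.0], 0.55), ([244.0, 282.0], 0.53)]
saline []
vial_red [([269.0, 299.0], 0.82), ([227.0, 252.0], 0.29)]
vial_green [([272.0, 277.0], 0.59)]
vial_blue []
1.65
```

View pics/scene0.png

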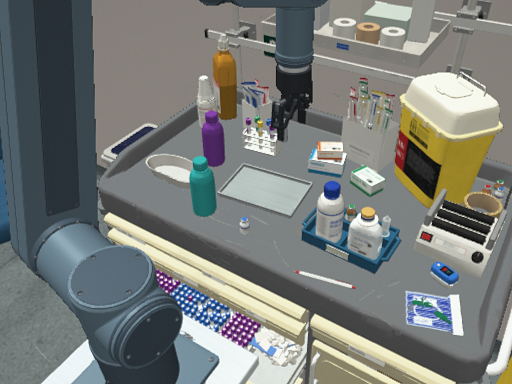

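View pics/side0.png

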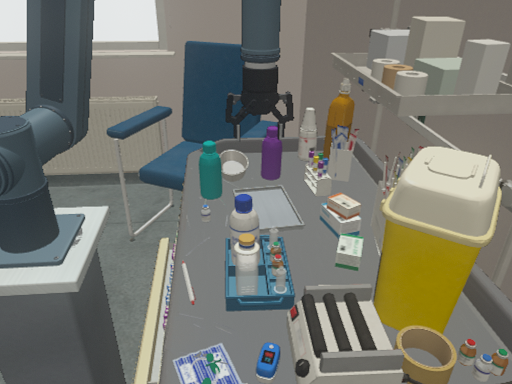

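View pics/wrist0.png

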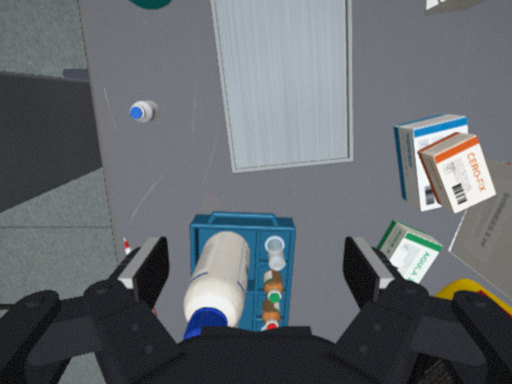

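```bash
cat > h.py <<'E'
from plant import *
import cv2,numpy as np
from scipy.spatial.transform import Rotation as R
def ray(n,uv,m=None):
    m=m or camera_model(n);K=np.array(m['intrinsics']);d=np.array(m['rotation'])@np.linalg.inv(K)@[uv[0],uv[1],1.]
    return np.array(m['eye']),d
def at_z(n,uv,z,m=None):
    e,d=ray(n,uv,m);return e+d*(z-e[2])/d[2]
def proj(n,p,m=None):
    m=m or camera_model(n);q=np.array(m['intrinsics'])@np.array(m['rotation']).T@(np.array(p)-m['eye']);return q[:2]/q[2]
def tri(obs):
    A=np.zeros((3,3));b=np.zeros(3)
    for e,d in obs:
        d=d/np.linalg.norm(d);P=np.eye(3)-np.outer(d,d);A+=P;b+=P@e
    return np.linalg.solve(A,b)
E
python3 - <<'E'
from h import *
np.set_printoptions(precision=3,suppress=True)
L={'caddy':(0,(351,238),(254,273)),'bays':(.006,(340,241),(244,274)),'pockets':(.026,(357,222),(276,266)),'tray':(0,(265,193),(268,206)),'dish':(0,(177,175),(231,170)),
'perox':(.006,(327,240),(245,261)),'saline':(.006,(364,254),(245,291)),'blue':(0,(247,235),(203,219)),'green':(.026,(349,219),(276,262))}
for k,(z,a,b) in L.items():
    print(k,at_z('scene',a,z),at_z('side',b,z),tri([ray('scene',a),ray('side',b)]))
print('red',at_z('side',(278,274),.026),at_z('wrist',(269,299),.026),'green',at_z('wrist',(272,277),.026),'pockets',at_z('wrist',(272,293),.026))
E
```

```text
caddy [ 0.539 -0.178  0.   ] [ 0.525 -0.166  0.   ] [ 0.524 -0.184  0.016]
bays [ 0.51  -0.162  0.006] [ 0.503 -0.174  0.006] [ 0.506 -0.165  0.004]
pockets [ 0.573 -0.177  0.026] [ 0.571 -0.178  0.026] [ 0.571 -0.177  0.027]
tray [0.577 0.095 0.   ] [0.592 0.115 0.   ] [0.587 0.102 0.   ]
dish [0.514 0.358 0.   ] [0.501 0.357 0.   ] [0.502 0.346 0.008]
perox [ 0.497 -0.134  0.006] [ 0.509 -0.131  0.006] [ 0.507 -0.129  0.   ]
saline [ 0.501 -0.228  0.006] [ 0.501 -0.227  0.006] [ 0.501 -0.228  0.007]
blue [0.415 0.046 0.   ] [0.413 0.062 0.   ] [0.412 0.044 0.008]
green [ 0.573 -0.155  0.026] [ 0.573 -0.165  0.026] [ 0.575 -0.155  0.021]
red [ 0.571 -0.204  0.026] [ 0.569 -0.194  0.026] green [ 0.572 -0.159  0.026] pockets [ 0.573 -0.184  0.026]
```

Peroxide stands in the left bay, saline in the right; green vial is in the left pocket, red in the right; the blue vial is at about (141,112) in the wrist picture. I raise the camera over the caddy to measure better.

drive_tool(delta_pos=[[-0.2, 0, -0.34], [-0.2, 0, -0.34], [-0.2, 0, -0.34], [-0.2, 0, -0.34], [-0.2, 0, -0.34], [0, 0, 0], [0, 0, 0]], twist=[[0, 0, 0], [0, 0, 0], [0, 0, 0], [0, 0, 0], [0, 0, 0], [0, 0, 0], [0, 0, 0]], gripper=1)

```text
time: 2.35
tcp_pos: [0.5502, -0.1005, 0.4018]
ee_rot: [[0.001, 1.0, 0.001], [1.0, -0.001, -0.0], [-0.0, 0.001, -1.0]]
ft_force: [-0.7, 0.1, -0.7]
width: 0.0853
grip_force: 0.0
```

```bash
python3 - <<'E'
from h import *
np.set_printoptions(precision=3,suppress=True)
m=camera_model('wrist');im=get_image('wrist');cv2.imwrite('pics/w1.png',im)
print(m['eye'])
for t,z in dict(caddy=0,bays=.006,pockets=.026,peroxide=.006,saline=.006,vial_red=.026,vial_green=.026,vial_blue=0,tray=0).items():
    print(t,[(np.round(q['centre']),round(q['p'],2),at_z('wrist',q['centre'],z,m)[:2]) for q in landmark_of(t,'wrist')[:3]])
r=trace('caddy','wrist');print(len(r))
for t,z in [('caddy',.034),('tray',.015),('saline',0.1)]:
    for q in trace(t,'wrist')[:1]:
        c=max(cv2.findContours(q['region'].astype('uint8'),cv2.RETR_EXTERNAL,cv2.CHAIN_APPROX_NONE)[0],key=len)[:,0]
        P=np.array([at_z('wrist',p,z,m)[:2] for p in c],'float32')
        print(t,q['p'],cv2.minAreaRect(P),cv2.boxPoints(cv2.minAreaRect(P)).tolist())
E
```

```text
[ 0.55  -0.028  0.545]
caddy [(array([246., 183.]), 0.7, array([ 0.532, -0.184])), (array([267., 171.]), 0.62, array([ 0.573, -0.161]))]
bays [(array([232., 180.]), 0.85, array([ 0.506, -0.177]))]
pockets [(array([264., 187.]), 0.85, array([ 0.566, -0.184]))]
peroxide [(array([234., 157.]), 0.69, array([ 0.511, -0.132])), (array([177.,  45.]), 0.45, array([0.42 , 0.056]))]
saline [(array([246., 183.]), 0.65, array([ 0.533, -0.182]))]
vial_red [(array([266., 192.]), 0.73, array([ 0.571, -0.194]))]
vial_green [(array([268., 172.]), 0.7, array([ 0.573, -0.156]))]
vial_blue [(array([179.,  44.]), 0.54, array([0.422, 0.058]))]
tray [(array([274.,  18.]), 0.94, array([0.581, 0.098]))]
2
caddy 0.92 ((0.5308926105499268, -0.17638419568538666), (0.22538186609745026, 0.13477300107479095), 89.12979888916016) [[0.4618024230003357, -0.2880387306213379], [0.5965598821640015, -0.2900855541229248], [0.5999827980995178, -0.06472966074943542], [0.46522533893585205, -0.06268283724784851]]
tray 0.71 ((0.5877034068107605, 0.05712186545133591), (0.15100200474262238, 0.13821032643318176), 4.993233680725098) [[0.5064741373062134, 0.11939331144094467], [0.5185036659240723, -0.018292509019374847], [0.6689326763153076, -0.005149580538272858], [0.6569031476974487, 0.13253623247146606]]
saline 0.69 ((0.5055422186851501, -0.2078908383846283), (0.0894218161702156, 0.047566018998622894), 82.99872589111328) [[0.4764866828918457, -0.24936941266059875], [0.5236979722976685, -0.25516730546951294], [0.5345977544784546, -0.16641226410865784], [0.48738646507263184, -0.16061437129974365]]
```

View pics/w1.png

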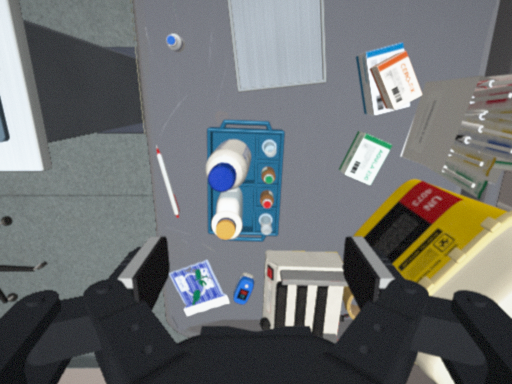

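The picture shows both bottles (caps at about (222,177) and (226,230)), the red vial at (267,199) and the green at (268,175); the caddy is almost unyawed. Now a look over the tray and the dish.

drive_tool(delta_pos=[[0.4, 0, 0], [0.4, 0, 0], [0.4, 0, 0], [0.4, 0, 0], [0.4, 0, 0], [0.4, 0, 0], [0.4, 0, 0], [0.4, 0, 0], [0, 0, 0], [0, 0, 0]], twist=[[0, 0, 0], [0, 0, 0], [0, 0, 0], [0, 0, 0], [0, 0, 0], [0, 0, 0], [0, 0, 0], [0, 0, 0], [0, 0, 0], [0, 0, 0]])

```text
time: 4.05
tcp_pos: [0.5498, 0.2208, 0.401]
ee_rot: [[-0.002, 1.0, -0.0], [1.0, 0.002, -0.0], [-0.0, -0.0, -1.0]]
ft_force: [-0.2, 0.9, 0.8]
width: 0.0855
grip_force: 0.0
```

```bash
python3 - <<'E'
from h import *
np.set_printoptions(precision=3,suppress=True)
m=camera_model('wrist');im=get_image('wrist');cv2.imwrite('pics/w2.png',im)
print(m['eye'])
for t,z in dict(peroxide=0.0,vial_blue=0,tray=0,dish=0).items():
    print(t,[(np.round(q['centre']),round(q['p'],2),at_z('wrist',q['centre'],z,m)[:2]) for q in landmark_of(t,'wrist')[:3]])
for t,z in [('dish',.035),('tray',.015),('vial_blue',0.03)]:
    for q in trace(t,'wrist')[:1]:
        c=max(cv2.findContours(q['region'].astype('uint8'),cv2.RETR_EXTERNAL,cv2.CHAIN_APPROX_NONE)[0],key=len)[:,0]
        P=np.array([at_z('wrist',p,z,m)[:2] for p in c],'float32')
        print(t,q['p'],cv2.minAreaRect(P),cv2.boxPoints(cv2.minAreaRect(P)).tolist())
# caps in w1 picture (camera pose then)
import copy
m1=dict(m);m1['eye']=np.array([.55,-.028,.545])
print('perox cap',at_z('wrist',(222,177),.171,m1),'saline cap',at_z('wrist',(226,230),.136,m1),'red',at_z('wrist',(267,199),.072,m1),'green',at_z('wrist',(268.5,178),.072,m1))
E
```

```text
[0.55  0.293 0.545]
peroxide [(array([235., 302.]), 0.89, array([ 0.505, -0.13 ])), (array([193., 151.]), 0.86, array([0.433, 0.198])), (array([298.,  89.]), 0.77, array([0.623, 0.309]))]
vial_blue [(array([192., 221.]), 0.53, array([0.423, 0.059]))]
tray [(array([272., 203.]), 0.93, array([0.583, 0.098]))]
dish [(array([231.,  61.]), 0.62, array([0.508, 0.354])), (array([194., 222.]), 0.36, array([0.429, 0.056]))]
dish 0.59 ((0.510446310043335, 0.3454999327659607), (0.17989413440227509, 0.09186087548732758), 88.69203186035156) [[0.46247467398643494, 0.256624698638916], [0.5543116331100464, 0.25452786684036255], [0.5584179162979126, 0.43437516689300537], [0.46658098697662354, 0.43647199869155884]]
tray 0.6 ((0.5838503837585449, 0.10075217485427856), (0.15066008269786835, 0.22292785346508026), 5.853344440460205) [[0.4975457191467285, 0.2039525955915451], [0.5202804803848267, -0.017812946811318398], [0.6701550483703613, -0.002448245882987976], [0.6474202871322632, 0.21931730210781097]]
vial_blue 0.56 ((0.4227059483528137, 0.0622357577085495), (0.03887402266263962, 0.024196043610572815), 62.75080108642578) [[0.40305107831954956, 0.05049501359462738], [0.42456191778182983, 0.03941657766699791], [0.4423608183860779, 0.07397650182247162], [0.4208499789237976, 0.08505493402481079]]
perox cap [ 0.506 -0.127  0.171] saline cap [ 0.506 -0.218  0.136] red [ 0.57  -0.191  0.072] green [ 0.572 -0.154  0.072]
```

View pics/w2.png

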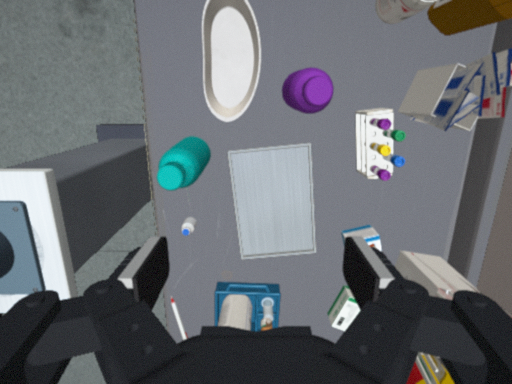

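Tray centre is at (272,203), dish at (231,61); teal (185,160) and purple (307,92) bottles stand clear of the two placing spots. Now to above the peroxide.

drive_tool(delta_pos=[[-0.39, -0.046, 0], [-0.39, -0.046, 0.1], [-0.39, -0.046, 0.2], [-0.39, -0.046, 0.2], [-0.39, -0.046, 0.2], [-0.39, -0.046, 0.2], [-0.39, -0.046, 0.2], [-0.39, -0.046, 0.2], [-0.39, -0.046, 0.2], [0, 0, 0], [0, 0, 0]], twist=[[0, 0, 0], [0, 0, 0], [0, 0, 0], [0, 0, 0], [0, 0, 0], [0, 0, 0], [0, 0, 0], [0, 0, 0], [0, 0, 0], [0, 0, 0], [0, 0, 0]])

```text
time: 5.55
tcp_pos: [0.5081, -0.132, 0.2509]
ee_rot: [[0.003, 1.0, -0.001], [1.0, -0.003, 0.001], [0.001, -0.001, -1.0]]
ft_force: [-0.6, 0.4, -0.3]
width: 0.0855
grip_force: 0.0
```

```bash
python3 - <<'E'
from h import *
np.set_printoptions(precision=4,suppress=True)
for n in ['scene','side']:
    im=get_image(n)
    # blue cap: HSV blob near the expected cap centre
    for nm,p,lo,hi in [('perox cap',(.508,-.13,.16),(105,150,40),(130,255,255)),('saline cap',(.507,-.22,.125),(5,90,80),(25,255,255))]:
        u,v=proj(n,p);x0,y0=int(u)-25,int(v)-25
        h=cv2.cvtColor(im[y0:y0+50,x0:x0+50],cv2.COLOR_BGR2HSV);mk=cv2.inRange(h,lo,hi)
        k,l,s,c=cv2.connectedComponentsWithStats(mk);i=1+np.argmax(s[1:,4]);x,y,w,hh,a=s[i]
        print(n,nm,'exp',np.round([u,v],1),'got',c[i]+[x0,y0],'box',x+x0,y+y0,w,hh,a)
E
```

```text
scene perox cap exp [332.2 188. ] got [331.6667 189.4667] box 324 181 16 18 240
scene saline cap exp [367.8 213.8] got [367.5512 212.1102] box 361 207 14 11 127
side perox cap exp [244.6 200.9] got [242.7727 197.375 ] box 235 194 16 8 88
side saline cap exp [247.8 240.5] got [246.0946 238.7973] box 239 233 16 12 148
```

drive_tool(delta_pos=[[0.02, -0.02, 0.3], [0, 0, 0.3], [0, 0, 0.3], [0, 0, 0.3], [0, 0, 0.1], [0, 0, 0.1], [0, 0, 0], [0, 0, 0]], twist=[[0, 0, 0], [0, 0, 0], [0, 0, 0], [0, 0, 0], [0, 0, 0], [0, 0, 0], [0, 0, 0], [0, 0, 0]])

```text
time: 6.45
tcp_pos: [0.5075, -0.1291, 0.1125]
ee_rot: [[-0.0, 1.0, 0.002], [1.0, 0.0, -0.001], [-0.001, 0.002, -1.0]]
ft_force: [-0.0, 0.2, -0.8]
width: 0.0857
grip_force: 0.0
```

drive_tool(delta_pos=[[0, 0, 0.03], [0, 0, 0.03], [0, 0, 0.03], [0, 0, 0.01], [0, 0, 0]], twist=[[0, 0, 0], [0, 0, 0], [0, 0, 0], [0, 0, 0], [0, 0, 0]])

```text
time: 6.95
tcp_pos: [0.5064, -0.129, 0.1011]
ee_rot: [[0.0, 1.0, -0.0], [1.0, -0.0, 0.0], [0.0, -0.0, -1.0]]
ft_force: [-0.4, 0.1, -0.8]
width: 0.0852
grip_force: 0.0
```

drive_tool(delta_pos=[[0, 0, 0], [0, 0, 0], [0, 0, 0], [0, 0, 0], [0, 0, 0], [0, 0, 0]], twist=[[0, 0, 0], [0, 0, 0], [0, 0, 0], [0, 0, 0], [0, 0, 0], [0, 0, 0]], gripper=0)

```text
time: 7.55
tcp_pos: [0.5073, -0.1294, 0.1021]
ee_rot: [[0.0, 1.0, 0.002], [1.0, -0.0, -0.001], [-0.001, 0.002, -1.0]]
ft_force: [0.4, -0.2, 5.6]
width: 0.0578
grip_force: 65.4
```

Width 58 mm is less than 62: the pads hold the taper. Open and go lower, watching the force.

drive_tool(delta_pos=[[0, 0, 0], [0, 0, 0], [0, 0, 0], [0, 0, 0.02], [0, 0, 0.02], [0, 0, 0.02], [0, 0, 0], [0, 0, 0]], twist=[[0, 0, 0], [0, 0, 0], [0, 0, 0], [0, 0, 0], [0, 0, 0], [0, 0, 0], [0, 0, 0], [0, 0, 0]], gripper=1)

```text
time: 8.35
tcp_pos: [0.5099, -0.1299, 0.0987]
ee_rot: [[0.0, 1.0, 0.008], [1.0, -0.0, -0.003], [-0.003, 0.008, -1.0]]
ft_force: [-0.7, 2.7, 19.6]
width: 0.0852
grip_force: 0.0
```

drive_tool(delta_pos=[[0, 0, 0], [0, 0, 0], [0, 0, 0], [0, 0, 0], [0, 0, 0], [0, 0, 0]], twist=[[0, 0, 0], [0, 0, 0], [0, 0, 0], [0, 0, 0], [0, 0, 0], [0, 0, 0]], gripper=0)

```text
time: 8.95
tcp_pos: [0.5096, -0.1298, 0.099]
ee_rot: [[0.0, 1.0, 0.007], [1.0, -0.0, -0.003], [-0.003, 0.007, -1.0]]
ft_force: [-1.9, 1.8, 22.8]
width: 0.0579
grip_force: 59.8
```

Same width 3 mm lower, so it is the straight wall. Lift.

drive_tool(delta_pos=[[0, 0, -0.04], [0, 0, -0.05], [0, 0, -0.1], [0, 0, -0.2], [0, 0, -0.3], [0, 0, -0.3], [0, 0, -0.1], [0, 0, 0]], twist=[[0, 0, 0], [0, 0, 0], [0, 0, 0], [0, 0, 0], [0, 0, 0], [0, 0, 0], [0, 0, 0], [0, 0, 0]])

```text
time: 9.75
tcp_pos: [0.5073, -0.1293, 0.2055]
ee_rot: [[0.0, 1.0, 0.002], [1.0, -0.0, -0.001], [-0.001, 0.002, -1.0]]
ft_force: [-0.0, -0.7, -3.2]
width: 0.0582
grip_force: 65.1
```

```bash
python3 - <<'E'
from h import *
np.set_printoptions(precision=4,suppress=True)
a=get_image('scene')[130:310,250:450];b=get_image('side')[130:310,160:360]
cv2.imwrite('pics/g1.png',np.hstack([cv2.resize(a,None,fx=2,fy=2),cv2.resize(b,None,fx=2,fy=2)]))
print(observe()['tcp_pos'],observe()['width'])
E
```

```text
[ 0.5058 -0.1286  0.2029] 0.05791501877069996
```

View pics/g1.png

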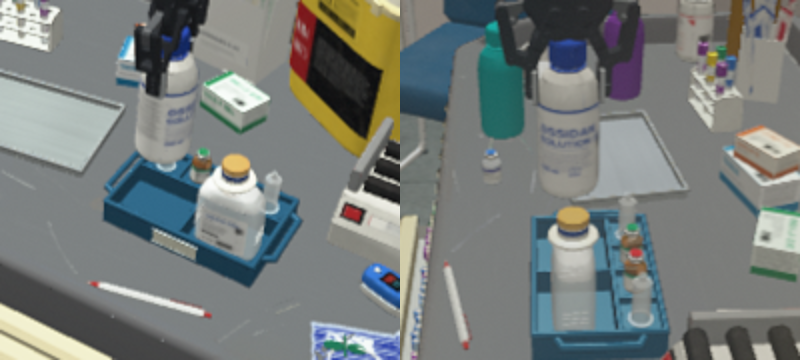

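The bottle hangs upright, well clear of the caddy. Carry it to the tray's left half.

drive_tool(delta_pos=[[0.2, 0.03, 0], [0.35, 0.09, 0], [0.35, 0.09, 0], [0.35, 0.09, 0], [0.35, 0.09, 0], [0.35, 0.09, 0], [0.35, 0.09, 0], [0.35, 0.09, 0], [0.14, 0.07, 0], [0, 0, 0], [0, 0, 0]], twist=[[0, 0, 0], [0, 0, 0], [0, 0, 0], [0, 0, 0], [0, 0, 0], [0, 0, 0], [0, 0, 0], [0, 0, 0], [0, 0, 0], [0, 0, 0], [0, 0, 0]])

```text
time: 10.95
tcp_pos: [0.5788, 0.1494, 0.2026]
ee_rot: [[-0.001, 1.0, -0.003], [1.0, 0.001, -0.001], [-0.001, -0.003, -1.0]]
ft_force: [-0.5, 0.1, -2.8]
width: 0.0576
grip_force: 65.1
```

drive_tool(delta_pos=[[0, 0, 0.25], [0, 0, 0.25], [0, 0, 0.25], [0, 0, 0.15], [0, 0, 0.05], [0, 0, 0], [0, 0, 0]], twist=[[0, 0, 0], [0, 0, 0], [0, 0, 0], [0, 0, 0], [0, 0, 0], [0, 0, 0], [0, 0, 0]])

```text
time: 11.65
tcp_pos: [0.5802, 0.1493, 0.1102]
ee_rot: [[0.001, 1.0, 0.001], [1.0, -0.001, -0.0], [-0.0, 0.001, -1.0]]
ft_force: [-0.6, -0.5, -2.2]
width: 0.058
grip_force: 65.2
```

drive_tool(delta_pos=[[0, 0, 0.04], [0, 0, 0.04], [0, 0, 0.04], [0, 0, 0.02], [0, 0, 0], [0, 0, 0]], twist=[[0, 0, 0], [0, 0, 0], [0, 0, 0], [0, 0, 0], [0, 0, 0], [0, 0, 0]])

```text
time: 12.25
tcp_pos: [0.5797, 0.1504, 0.0962]
ee_rot: [[-0.0, 1.0, 0.001], [1.0, 0.0, 0.0], [0.0, 0.001, -1.0]]
ft_force: [-2.9, 0.1, 5.0]
width: 0.0582
grip_force: 66.2
```

drive_tool(delta_pos=[[0, 0, 0], [0, 0, 0], [0, 0, 0], [0, 0, 0], [0, 0, -0.1], [0, 0, -0.2], [0, 0, -0.3], [0, 0, -0.4], [0, 0, -0.4], [0, 0, -0.3], [0, 0, 0]], twist=[[0, 0, 0], [0, 0, 0], [0, 0, 0], [0, 0, 0], [0, 0, 0], [0, 0, 0], [0, 0, 0], [0, 0, 0], [0, 0, 0], [0, 0, 0], [0, 0, 0]], gripper=1)

```text
time: 13.35
tcp_pos: [0.5817, 0.1504, 0.2712]
ee_rot: [[-0.0, 1.0, 0.009], [1.0, 0.0, 0.001], [0.001, 0.009, -1.0]]
ft_force: [-0.3, -0.3, 0.2]
width: 0.0856
grip_force: 0.0
```

```bash
python3 - <<'E'
from h import *
np.set_printoptions(precision=4,suppress=True)
print(observe()['tcp_pos'])
obs=[]
for n in ['scene','side']:
    im=get_image(n)
    u,v=proj(n,(.505,-.22,.125));x0,y0=int(u)-25,int(v)-25
    h=cv2.cvtColor(im[y0:y0+50,x0:x0+50],cv2.COLOR_BGR2HSV);mk=cv2.inRange(h,(5,90,80),(25,255,255))
    k,l,s,c=cv2.connectedComponentsWithStats(mk);i=1+np.argmax(s[1:,4])
    uv=c[i]+[x0,y0];obs.append(ray(n,uv));print(uv,s[i],at_z(n,uv,.13))
    print('base',[(np.round(q['centre']),q['p'],at_z(n,q['centre'],.006)) for q in landmark_of('saline',n)[:1]])
    print('perox',[(q['p'],at_z(n,q['centre'],.003)) for q in landmark_of('peroxide',n)[:3]])
    if n=='scene':a=im
print(tri(obs))
cv2.imwrite('pics/g2.png',np.hstack([cv2.resize(a[110:290,180:400],None,fx=1.8,fy=1.8),cv2.resize(im[110:290,150:370],None,fx=1.8,fy=1.8)]))
E
```

```text
[0.5817 0.1504 0.2712]
[367.4762 212.2222] [ 19  18  14  11 126] [ 0.5059 -0.2191  0.13  ]
base [(array([363., 253.]), 0.89, array([ 0.5018, -0.2257,  0.006 ]))]
perox [(0.92, array([0.435 , 0.1942, 0.003 ])), (0.85, array([0.6279, 0.3068, 0.003 ])), (0.79, array([0.5832, 0.1466, 0.003 ]))]
[246.1333 238.7   ] [ 18  18  16  12 150] [ 0.5037 -0.2211  0.13  ]
base [(array([242., 293.]), 0.87, array([ 0.4942, -0.232 ,  0.006 ]))]
perox [(0.82, array([0.4441, 0.2066, 0.003 ])), (0.73, array([0.6296, 0.2987, 0.003 ])), (0.64, array([0.5783, 0.1347, 0.003 ]))]
[ 0.5043 -0.2199  0.1302]
```

View pics/g2.png

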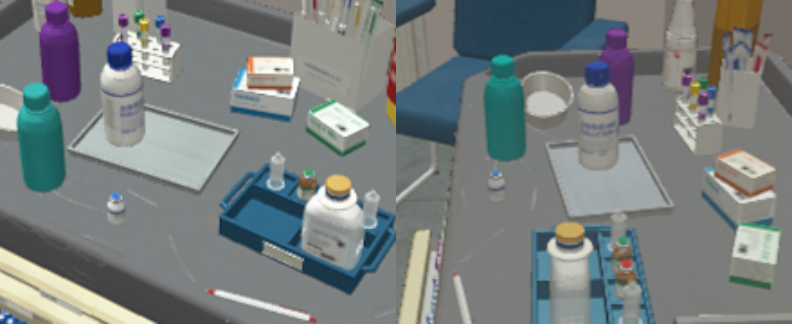

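The peroxide stands upright on the tray ((125,95) in the left half). Next, the saline.

drive_tool(delta_pos=[[-0.2, -0.04, 0], [-0.4, -0.084, 0], [-0.4, -0.084, 0], [-0.4, -0.084, 0], [-0.4, -0.084, 0], [-0.4, -0.084, 0], [-0.4, -0.084, 0], [-0.4, -0.084, 0], [-0.4, -0.084, 0.2], [-0.324, -0.076, 0.3], [0, 0, 0.3], [0, 0, 0]], twist=[[0, 0, 0], [0, 0, 0], [0, 0, 0], [0, 0, 0], [0, 0, 0], [0, 0, 0], [0, 0, 0], [0, 0, 0], [0, 0, 0], [0, 0, 0], [0, 0, 0], [0, 0, 0]], gripper=0.75)

```text
time: 14.85
tcp_pos: [0.4974, -0.2214, 0.1801]
ee_rot: [[0.002, 1.0, -0.009], [1.0, -0.002, 0.007], [0.007, -0.009, -1.0]]
ft_force: [-0.7, -0.4, -0.6]
width: 0.0643
grip_force: 0.0
```

drive_tool(delta_pos=[[0, 0.0, 0.1], [0, 0, 0.1], [0, 0, 0.1], [0, 0, 0], [0, 0, 0]], twist=[[0, 0, 0], [0, 0, 0], [0, 0, 0], [0, 0, 0], [0, 0, 0]])

```text
time: 15.35
tcp_pos: [0.5011, -0.222, 0.1555]
ee_rot: [[-0.001, 1.0, 0.0], [1.0, 0.001, -0.0], [-0.0, 0.0, -1.0]]
ft_force: [0.4, -0.3, 0.7]
width: 0.0637
grip_force: 0.0
```

drive_tool(delta_pos=[[0, 0.02, 0.15], [0, 0, 0.2], [0, 0, 0.2], [0, 0, 0.15], [0, 0, 0.1], [0, 0, 0.03], [0, 0, 0], [0, 0, 0]], twist=[[0, 0, 0], [0, 0, 0], [0, 0, 0], [0, 0, 0], [0, 0, 0], [0, 0, 0], [0, 0, 0], [0, 0, 0]])

```text
time: 16.15
tcp_pos: [0.5034, -0.2227, 0.0732]
ee_rot: [[-0.0, 1.0, 0.001], [1.0, 0.0, -0.001], [-0.001, 0.001, -1.0]]
ft_force: [0.4, 0.8, 0.0]
width: 0.064
grip_force: 0.0
```

drive_tool(delta_pos=[[0, 0, 0.03], [0, 0, 0.03], [0, 0, 0], [0, 0, 0]], twist=[[0, 0, 0], [0, 0, 0], [0, 0, 0], [0, 0, 0]])

```text
time: 16.55
tcp_pos: [0.5028, -0.2223, 0.0663]
ee_rot: [[-0.0, 1.0, -0.0], [1.0, 0.0, 0.0], [0.0, -0.0, -1.0]]
ft_force: [0.4, 0.2, 0.9]
width: 0.0639
grip_force: 0.0
```

drive_tool(delta_pos=[[0, 0, 0], [0, 0, 0], [0, 0, 0], [0, 0, 0], [0, 0, 0], [0, 0, 0]], twist=[[0, 0, 0], [0, 0, 0], [0, 0, 0], [0, 0, 0], [0, 0, 0], [0, 0, 0]], gripper=0)

```text
time: 17.15
tcp_pos: [0.5031, -0.2226, 0.0668]
ee_rot: [[0.0, 1.0, 0.001], [1.0, -0.0, -0.001], [-0.001, 0.001, -1.0]]
ft_force: [-0.9, 0.2, 5.6]
width: 0.0417
grip_force: 58.6
```

drive_tool(delta_pos=[[0, 0, -0.05], [0, 0, -0.1], [0, 0, -0.2], [0, 0, -0.3], [0, 0, -0.3], [0, 0, -0.15], [0, 0, 0], [0, 0, 0]], twist=[[0, 0, 0], [0, 0, 0], [0, 0, 0], [0, 0, 0], [0, 0, 0], [0, 0, 0], [0, 0, 0], [0, 0, 0]])

```text
time: 17.95
tcp_pos: [0.5025, -0.2222, 0.1761]
ee_rot: [[-0.0, 1.0, -0.0], [1.0, 0.0, 0.0], [0.0, -0.0, -1.0]]
ft_force: [0.6, 0.2, -1.7]
width: 0.0417
grip_force: 59.6
```

drive_tool(delta_pos=[[0.15, 0.05, 0], [0.3, 0.09, 0], [0.35, 0.11, 0], [0.35, 0.11, 0], [0.35, 0.11, 0], [0.35, 0.11, 0], [0.35, 0.11, 0], [0.3, 0.1, 0], [0.2, 0.07, 0], [0, 0, 0], [0, 0, 0]], twist=[[0, 0, 0], [0, 0, 0], [0, 0, 0], [0, 0, 0], [0, 0, 0], [0, 0, 0], [0, 0, 0], [0, 0, 0], [0, 0, 0], [0, 0, 0], [0, 0, 0]])

```text
time: 19.05
tcp_pos: [0.5878, 0.0487, 0.1748]
ee_rot: [[-0.002, 1.0, -0.003], [1.0, 0.002, 0.0], [0.0, -0.003, -1.0]]
ft_force: [-0.1, -1.2, -1.6]
width: 0.0418
grip_force: 59.7
```

```bash
python3 - <<'E'
from h import *
s=observe();print(s['tcp_pos'],s['width'])
a=get_image('scene')[110:290,180:400];b=get_image('side')[110:290,150:370]
cv2.imwrite('pics/g3.png',np.hstack([cv2.resize(a,None,fx=1.8,fy=1.8),cv2.resize(b,None,fx=1.8,fy=1.8)]))
E
```

```text
[0.58782232 0.04873267 0.17483773] 0.04177910952955656
```

View pics/g3.png

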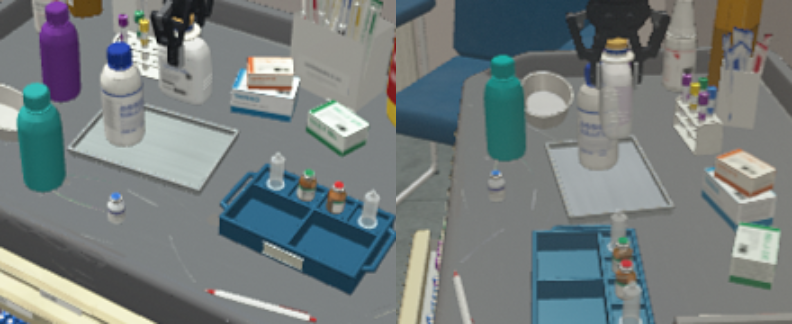

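The saline hangs upright over the tray's right half. Lower it.

drive_tool(delta_pos=[[0, 0, 0.2], [0, 0, 0.3], [0, 0, 0.25], [0, 0, 0.15], [0, 0, 0.1], [0, 0, 0.04], [0, 0, 0.04], [0, 0, 0.02], [0, 0, 0], [0, 0, 0]], twist=[[0, 0, 0], [0, 0, 0], [0, 0, 0], [0, 0, 0], [0, 0, 0], [0, 0, 0], [0, 0, 0], [0, 0, 0], [0, 0, 0], [0, 0, 0]])

```text
time: 20.15
tcp_pos: [0.5892, 0.0476, 0.0669]
ee_rot: [[-0.0, 1.0, 0.001], [1.0, 0.0, -0.0], [-0.0, 0.001, -1.0]]
ft_force: [0.4, 0.3, -1.7]
width: 0.0418
grip_force: 59.8
```

drive_tool(delta_pos=[[0, 0, 0.02], [0, 0, 0.02], [0, 0, 0], [0, 0, 0]], twist=[[0, 0, 0], [0, 0, 0], [0, 0, 0], [0, 0, 0]])

```text
time: 20.55
tcp_pos: [0.5894, 0.0476, 0.0637]
ee_rot: [[-0.0, 1.0, 0.002], [1.0, 0.0, -0.0], [-0.0, 0.002, -1.0]]
ft_force: [-1.7, 0.3, 7.8]
width: 0.0423
grip_force: 58.9
```

drive_tool(delta_pos=[[0, 0, 0], [0, 0, 0], [0, 0, 0], [0, 0, 0], [0, 0, -0.1], [0, 0, -0.2], [0, 0, -0.3], [0, 0, -0.4], [0, 0, -0.4], [0, 0, -0.4], [0, 0, 0]], twist=[[0, 0, 0], [0, 0, 0], [0, 0, 0], [0, 0, 0], [0, 0, 0], [0, 0, 0], [0, 0, 0], [0, 0, 0], [0, 0, 0], [0, 0, 0], [0, 0, 0]], gripper=0.8)

```text
time: 21.65
tcp_pos: [0.592, 0.0474, 0.25]
ee_rot: [[-0.0, 1.0, 0.013], [1.0, 0.0, -0.001], [-0.001, 0.013, -1.0]]
ft_force: [1.1, -0.6, 0.8]
width: 0.0685
grip_force: 0.0
```

```bash
python3 - <<'E'
from h import *
np.set_printoptions(precision=4,suppress=True)
print(observe()['tcp_pos'])
obs={}
for n in ['scene','side','wrist']:
    im=get_image(n);m=camera_model(n)
    for t,z in dict(vial_red=.026,vial_green=.026,vial_blue=0,pockets=.026,saline=.003,peroxide=.003).items():
        print(n,t,[(round(q['p'],2),np.round(q['centre']),at_z(n,q['centre'],z,m)[:2]) for q in landmark_of(t,n)[:3]])
    # caps
    for t,p,rng in [('red',(.572,-.199,.068),[((0,130,90),(6,255,255)),((172,130,90),(180,255,255))]),('blue',(.42,.057,.042),[((100,130,90),(125,255,255))])]:
        u,v=proj(n,p,m);x0,y0=int(u)-14,int(v)-14
        if not(0<x0<480 and 0<y0<355): continue
        h=cv2.cvtColor(im[y0:y0+28,x0:x0+28],cv2.COLOR_BGR2HSV);mk=sum(cv2.inRange(h,*r) for r in rng)
        k,l,s,c=cv2.connectedComponentsWithStats(mk)
        if k>1:
            i=1+np.argmax(s[1:,4]);uv=c[i]+[x0,y0];obs.setdefault(t,[]).append(ray(n,uv,m));print(n,t,'cap',uv,s[i],at_z(n,uv,p[2],m))
    if n=='scene':a=im
    if n=='side':b=im
for t in obs: print(t,tri(obs[t]))
cv2.imwrite('pics/g4.png',np.hstack([cv2.resize(a[110:290,180:400],None,fx=1.8,fy=1.8),cv2.resize(b[110:290,150:370],None,fx=1.8,fy=1.8)]))
E
```

```text
[0.592  0.0474 0.25  ]
scene vial_red [(0.47, array([365., 228.]), array([ 0.5646, -0.2018]))]
scene vial_green [(0.66, array([181., 173.]), array([0.5012, 0.3293])), (0.55, array([350., 221.]), array([ 0.5666, -0.1599]))]
scene vial_blue [(0.45, array([247., 233.]), array([0.4202, 0.0493]))]
scene pockets [(0.61, array([356., 222.]), array([ 0.5723, -0.1747]))]
scene saline [(0.58, array([281., 195.]), array([0.591 , 0.0514]))]
scene peroxide [(0.78, array([202., 212.]), array([0.4218, 0.1932])), (0.67, array([215., 160.]), array([0.6274, 0.3065])), (0.66, array([248., 187.]), array([0.5725, 0.1479]))]
scene red cap [368.     212.1538] [13 13  5  3 13] [ 0.5747 -0.1994  0.068 ]
scene blue cap [243.9167 218.3333] [13 12  5  4 12] [0.425  0.0599 0.042 ]
side vial_red [(0.73, array([276., 272.]), array([ 0.5675, -0.1964]))]
side vial_green [(0.44, array([275., 258.]), array([ 0.5716, -0.1523]))]
side vial_blue [(0.47, array([206., 221.]), array([0.4195, 0.0536]))]
side pockets [(0.94, array([276., 264.]), array([ 0.5712, -0.1698])), (0.66, array([274., 261.]), array([ 0.5679, -0.1599])
[... 305 characters left out ...]
3  2  6] [0.4201 0.06   0.042 ]
wrist vial_red [(0.36, array([242., 323.]), array([ 0.5682, -0.1969]))]
wrist vial_green [(0.84, array([245., 298.]), array([ 0.5735, -0.1528])), (0.19, array([220., 306.]), array([ 0.5375, -0.166 ]))]
wrist vial_blue [(0.68, array([127., 150.]), array([0.4207, 0.0549]))]
wrist pockets [(0.96, array([248., 316.]), array([ 0.5771, -0.1836]))]
wrist saline [(0.57, array([257., 155.]), array([0.5909, 0.0484]))]
wrist peroxide [(0.79, array([250.,  71.]), array([0.5817, 0.1515])), (0.59, array([124.,  29.]), array([0.4355, 0.1966]))]
wrist blue cap [110.4368 154.4943] [ 8 11 11 10 87] [0.4187 0.0564 0.042 ]
red [ 0.5691 -0.2013  0.072 ]
blue [0.4207 0.0568 0.0453]
```

View pics/g4.png

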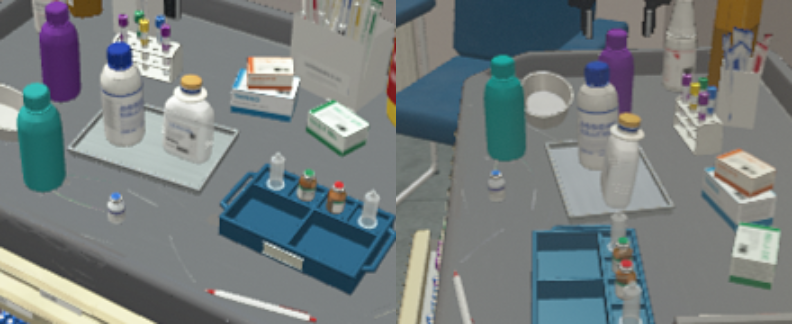

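Both bottles stand on the tray. Now over the red vial.

drive_tool(delta_pos=[[-0.15, -0.02, 0], [-0.35, -0.03, 0], [-0.35, -0.03, 0], [-0.35, -0.03, 0], [-0.35, -0.03, 0.1], [-0.35, -0.03, 0.2], [-0.35, -0.02, 0.3], [-0.21, 0, 0.3], [0, 0, 0.1], [0, 0, 0], [0, 0, 0]], twist=[[0, 0, 0], [0, 0, 0], [0, 0, 0], [0, 0, 0], [0, 0, 0], [0, 0, 0], [0, 0, 0], [0, 0, 0], [0, 0, 0], [0, 0, 0], [0, 0, 0]], gripper=0.55)

```text
time: 23.8
tcp_pos: [0.5701, -0.1981, 0.1433]
ee_rot: [[-0.0, 1.0, 0.001], [1.0, 0.0, -0.0], [-0.0, 0.001, -1.0]]
ft_force: [0.1, -0.1, 0.3]
width: 0.047
grip_force: 0.0
```

```bash
python3 - <<'E'
from h import *
np.set_printoptions(precision=4,suppress=True)
print(observe()['tcp_pos'])
im=get_image('wrist');m=camera_model('wrist');print(m['eye'])
for t,z in dict(vial_red=.026,vial_green=.026,pockets=.026).items():
    print(t,[(round(q['p'],2),np.round(q['centre']),at_z('wrist',q['centre'],z,m)[:2]) for q in landmark_of(t,'wrist')[:3]])
cv2.imwrite('pics/w3.png',im)
E
```

```text
[ 0.5701 -0.1981  0.1433]
[ 0.5702 -0.1257  0.2873]
vial_red [(0.74, array([255., 181.]), array([ 0.5702, -0.1982])), (0.36, array([216., 158.]), array([ 0.5354, -0.1769]))]
vial_green [(0.64, array([258., 134.]), array([ 0.5728, -0.1558]))]
pockets [(0.85, array([256., 159.]), array([ 0.571 , -0.1781]))]
```

View pics/w3.png

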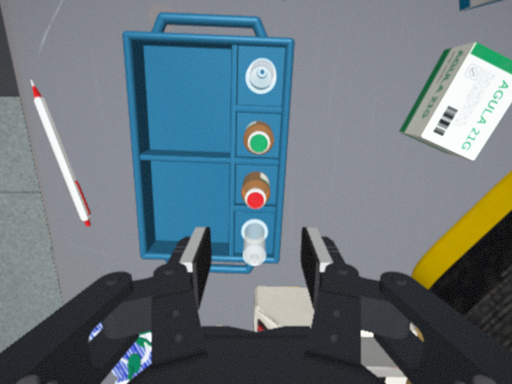

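The red vial is centred under the gripper (base at (255,181)), both bays are empty. Descend and grip.

drive_tool(delta_pos=[[0, 0, 0.2], [0, 0, 0.25], [0, 0, 0.25], [0, 0, 0.15], [0, 0, 0.1], [0, 0, 0.05], [0, 0, 0.04], [0, 0, 0], [0, 0, 0]], twist=[[0, 0, 0], [0, 0, 0], [0, 0, 0], [0, 0, 0], [0, 0, 0], [0, 0, 0], [0, 0, 0], [0, 0, 0], [0, 0, 0]])

```text
time: 24.9
tcp_pos: [0.5703, -0.1986, 0.0391]
ee_rot: [[-0.0, 1.0, 0.001], [1.0, 0.0, -0.001], [-0.001, 0.001, -1.0]]
ft_force: [1.0, -0.2, -0.1]
width: 0.0472
grip_force: 0.0
```

drive_tool(delta_pos=[[0, 0, 0], [0, 0, 0], [0, 0, 0], [0, 0, 0], [0, 0, 0], [0, 0, 0]], twist=[[0, 0, 0], [0, 0, 0], [0, 0, 0], [0, 0, 0], [0, 0, 0], [0, 0, 0]], gripper=0)

```text
time: 25.5
tcp_pos: [0.5703, -0.1987, 0.0391]
ee_rot: [[0.0, 1.0, 0.001], [1.0, -0.0, -0.001], [-0.001, 0.001, -1.0]]
ft_force: [-0.7, 0.7, 6.1]
width: 0.0217
grip_force: 58.9
```

drive_tool(delta_pos=[[0, 0, -0.1], [0, 0, -0.2], [0, 0, -0.3], [0, 0, -0.4], [0, 0, -0.4], [0, 0, -0.4], [0, 0, -0.2], [0, 0, 0]], twist=[[0, 0, 0], [0, 0, 0], [0, 0, 0], [0, 0, 0], [0, 0, 0], [0, 0, 0], [0, 0, 0], [0, 0, 0]])

```text
time: 26.3
tcp_pos: [0.5714, -0.1992, 0.2428]
ee_rot: [[-0.0, 1.0, 0.007], [1.0, 0.0, -0.004], [-0.004, 0.007, -1.0]]
ft_force: [1.2, 0.6, -0.3]
width: 0.0214
grip_force: 58.8
```

drive_tool(delta_pos=[[0.2, 0, 0], [0.4, -0.04, 0], [0.4, -0.04, 0], [0.4, -0.05, 0], [0.4, -0.05, 0], [0.4, -0.05, 0], [0.4, -0.05, 0], [0.4, -0.05, 0], [0.4, -0.05, 0], [0.4, -0.05, 0], [0.4, -0.05, 0], [0.4, -0.05, 0]], twist=[[0, 0, 0], [0, 0, 0], [0, 0, 0], [0, 0, 0], [0, 0, 0], [0, 0, 0], [0, 0, 0], [0, 0, 0], [0, 0, 0], [0, 0, 0], [0, 0, 0], [0, 0, 0]])

```text
time: 27.5
tcp_pos: [0.5144, 0.2637, 0.2362]
ee_rot: [[-0.0, 1.0, -0.004], [1.0, 0.0, -0.001], [-0.001, -0.004, -1.0]]
ft_force: [1.3, 0.3, -0.1]
width: 0.0215
grip_force: 58.8
```

drive_tool(delta_pos=[[0.4, -0.05, 0], [0.4, -0.04, 0], [0.17, 0, 0], [0, 0, 0], [0, 0, 0]], twist=[[0, 0, 0], [0, 0, 0], [0, 0, 0], [0, 0, 0], [0, 0, 0]])

```text
time: 28.0
tcp_pos: [0.5069, 0.3582, 0.2369]
ee_rot: [[-0.001, 1.0, -0.002], [1.0, 0.001, -0.002], [-0.002, -0.002, -1.0]]
ft_force: [1.3, -0.7, -1.4]
width: 0.0213
grip_force: 58.8
```

drive_tool(delta_pos=[[0, 0, 0], [0, 0, 0], [0, 0, 0], [0, 0, 0], [0, 0, 0], [0, 0, 0], [0, 0, 0], [0, 0, 0], [0, 0, 0], [0, 0, 0], [0, 0, 0], [0, 0, 0]], twist=[[0, 0, -0.042], [0, 0, -0.042], [0, 0, -0.042], [0, 0, -0.042], [0, 0, -0.042], [0, 0, -0.042], [0, 0, -0.042], [0, 0, -0.042], [0, 0, -0.042], [0, 0, -0.042], [0, 0, -0.042], [0, 0, -0.038]])

```text
time: 29.2
tcp_pos: [0.5081, 0.3565, 0.238]
ee_rot: [[-1.0, -0.003, -0.001], [-0.003, 1.0, -0.001], [0.001, -0.001, -1.0]]
ft_force: [-0.0, 0.2, -1.0]
width: 0.0212
grip_force: 58.8
```

```bash
python3 - <<'E'
from h import *
np.set_printoptions(precision=4,suppress=True)
s=observe();print(s['tcp_pos'],s['ee_rot'].tolist(),s['width'],s['joint_pos'])
for n in ['scene','side','wrist']:
    im=get_image(n);m=camera_model(n)
    print(n,[(round(q['p'],2),np.round(q['centre']),at_z(n,q['centre'],0,m)[:2]) for q in landmark_of('dish',n)[:2]])
    for q in trace('dish',n)[:1]:
        c=max(cv2.findContours(q['region'].astype('uint8'),cv2.RETR_EXTERNAL,cv2.CHAIN_APPROX_NONE)[0],key=len)[:,0]
        print(cv2.minAreaRect(np.array([at_z(n,p,.035,m)[:2] for p in c],'float32')))
    if n=='side':b=im
cv2.imwrite('pics/w4.png',np.hstack([cv2.resize(b[90:250,170:330],(480,480)),im[:, 100:420]][:1]))
E
```

```text
[0.5081 0.3565 0.238 ] [[-0.9999957783816136, -0.0028180607999772726, -0.000708344745566664], [-0.0028173704393430715, 0.9999955571301524, -0.0009737267397058889], [0.0007110856196381475, -0.0009717269594561598, -0.9999992750517162]] 0.02116121050120368 [ 0.4326  0.3828  1.343  -0.0006  1.4169 -1.1409]
scene [(0.71, array([179., 175.]), array([0.5164, 0.3525]))]
((0.4839807450771332, 0.36185330152511597), (0.16462358832359314, 0.1386566460132599), 33.630340576171875)
side [(0.79, array([236., 170.]), array([0.5163, 0.3542])), (0.37, array([276., 264.]), array([ 0.5771, -0.1389]))]
((0.5085372924804688, 0.3247838020324707), (0.08371054381132126, 0.2227202206850052), 0.11772342026233673)
wrist [(0.84, array([254., 159.]), array([0.5115, 0.3557])), (0.65, array([104., 211.]), array([0.584 , 0.1492]))]
```

drive_tool(delta_pos=[[-0.03, 0, 0.2], [0, 0, 0.4], [0, 0, 0.4], [0, 0, 0.4], [0, 0, 0.3], [0, 0, 0.2], [0, 0, 0.1], [0, 0, 0.1], [0, 0, 0], [0, 0, 0]], twist=[[0, 0, 0], [0, 0, 0], [0, 0, 0], [0, 0, 0], [0, 0, 0], [0, 0, 0], [0, 0, 0], [0, 0, 0], [0, 0, 0], [0, 0, 0]])

```text
time: 30.65
tcp_pos: [0.5114, 0.359, 0.0292]
ee_rot: [[-1.0, 0.0, 0.001], [0.0, 1.0, 0.001], [-0.001, 0.001, -1.0]]
ft_force: [0.4, -0.7, -0.1]
width: 0.0215
grip_force: 58.8
```

drive_tool(delta_pos=[[0, 0, 0.03], [0, 0, 0.03], [0, 0, 0.02], [0, 0, 0.0], [0, 0, 0]], twist=[[0, 0, 0], [0, 0, 0], [0, 0, 0], [0, 0, 0], [0, 0, 0]])

```text
time: 31.15
tcp_pos: [0.5108, 0.3586, 0.0203]
ee_rot: [[-1.0, -0.0, -0.0], [-0.0, 1.0, 0.0], [0.0, 0.0, -1.0]]
ft_force: [0.4, -0.3, -0.3]
width: 0.0214
grip_force: 58.8
```

drive_tool(delta_pos=[[0, 0, 0.01], [0, 0, 0.01], [0, 0, 0.01], [0, 0, 0]], twist=[[0, 0, 0], [0, 0, 0], [0, 0, 0], [0, 0, 0]])

```text
time: 31.55
tcp_pos: [0.5107, 0.3586, 0.0171]
ee_rot: [[-1.0, -0.0, -0.0], [-0.0, 1.0, -0.0], [0.0, -0.0, -1.0]]
ft_force: [0.1, -0.3, -0.3]
width: 0.0216
grip_force: 58.8
```

drive_tool(delta_pos=[[0, 0, 0.01], [0, 0, 0.01], [0, 0, 0]], twist=[[0, 0, 0], [0, 0, 0], [0, 0, 0]])

```text
time: 31.85
tcp_pos: [0.5109, 0.3587, 0.0154]
ee_rot: [[-1.0, -0.0, 0.0], [-0.0, 1.0, 0.0], [-0.0, 0.0, -1.0]]
ft_force: [-0.7, -0.4, 0.1]
width: 0.0218
grip_force: 58.9
```

drive_tool(delta_pos=[[0, 0, 0.01], [0, 0, 0.01], [0, 0, 0.01], [0, 0, 0]], twist=[[0, 0, 0], [0, 0, 0], [0, 0, 0], [0, 0, 0]])

```text
time: 32.25
tcp_pos: [0.511, 0.3587, 0.0149]
ee_rot: [[-1.0, -0.0, 0.001], [-0.0, 1.0, 0.0], [-0.001, 0.0, -1.0]]
ft_force: [-6.1, -2.8, 17.8]
width: 0.0213
grip_force: 60.7
```

```bash
python3 - <<'E'
from h import *
s=observe();print(s['tcp_pos'],s['ft_force'],s['width'])
a=get_image('wrist');b=get_image('scene')[120:210,140:230]
cv2.imwrite('pics/w5.png',np.hstack([cv2.resize(a[100:384,120:404],(400,400)),cv2.resize(b,(400,400),interpolation=cv2.INTER_CUBIC)]))
E
```

```text
[0.51100589 0.35874103 0.01493004] [-6.08505885 -2.79934452 17.7560378 ] 0.0213396959883327
```

View pics/w5.png

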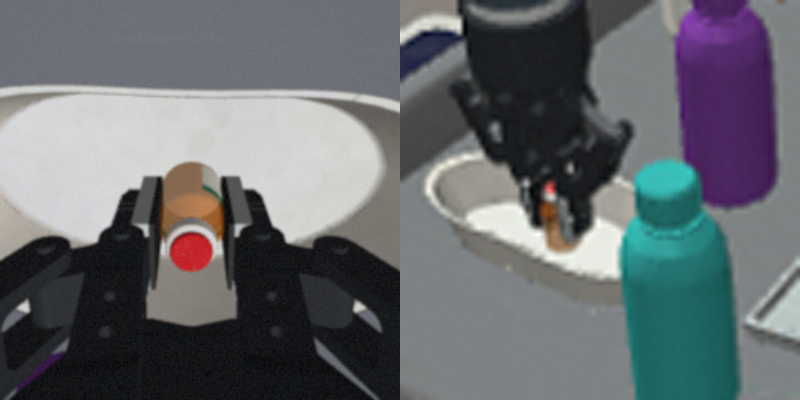

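The red vial is upright on the dish floor. Ease off, open, lift and turn back.

drive_tool(delta_pos=[[0, 0, -0.02], [0, 0, 0], [0, 0, 0], [0, 0, 0], [0, 0, 0], [0, 0, -0.1], [0, 0, -0.2], [0, 0, -0.4], [0, 0, -0.4], [0, 0, -0.4], [0, 0, -0.4], [0, 0, -0.2]], twist=[[0, 0, 0], [0, 0, 0], [0, 0, 0], [0, 0, 0], [0, 0, 0], [0, 0, 0], [0, 0, 0], [0, 0, 0], [0, 0, 0], [0, 0, 0], [0, 0, 0], [0, 0, 0]], gripper=0.5)

```text
time: 33.55
tcp_pos: [0.5121, 0.3593, 0.2296]
ee_rot: [[-1.0, -0.0, 0.006], [-0.0, 1.0, 0.003], [-0.006, 0.003, -1.0]]
ft_force: [0.7, 0.3, -0.2]
width: 0.0425
grip_force: 0.0
```

drive_tool(delta_pos=[[0, 0, 0], [0, 0, 0], [0, 0, 0], [0, 0, 0], [0, 0, 0], [0, 0, 0], [0, 0, 0], [0, 0, 0], [0, 0, 0], [0, 0, 0], [0, 0, 0], [0, 0, 0]], twist=[[0, 0, 0.042], [0, 0, 0.042], [0, 0, 0.042], [0, 0, 0.042], [0, 0, 0.042], [0, 0, 0.042], [0, 0, 0.042], [0, 0, 0.042], [0, 0, 0.042], [0, 0, 0.042], [0, 0, 0.042], [0, 0, 0.038]])

```text
time: 34.75
tcp_pos: [0.5107, 0.3586, 0.225]
ee_rot: [[0.005, 1.0, 0.0], [1.0, -0.005, 0.0], [0.0, 0.0, -1.0]]
ft_force: [-0.3, 0.3, -0.3]
width: 0.0427
grip_force: 0.0
```

```bash
python3 - <<'E'
from h import *
np.set_printoptions(precision=4,suppress=True)
s=observe();print(s['tcp_pos'],s['ee_rot'].tolist(),s['width'])
for n in ['scene','side','wrist']:
    im=get_image(n);m=camera_model(n)
    print(n,[(round(q['p'],2),np.round(q['centre']),at_z(n,q['centre'],.005,m)[:2]) for q in landmark_of('vial_red',n)[:2]],[(np.round(q['bbox']).tolist(),round(q['p'],2)) for q in look_for('vial_red',n)[:2]],
    'blue',[(round(q['p'],2),at_z(n,q['centre'],0,m)[:2]) for q in landmark_of('vial_blue',n)[:2]])
E
```

```text
[0.5107 0.3586 0.225 ] [[0.0052635690533213335, 0.9999860473401164, 0.0004471754817524117], [0.9999861289057326, -0.005263654258652641, 0.0001895784085977807], [0.00019192954060360482, 0.00044617141989444065, -0.9999998820470507]] 0.042672041482388116
scene [(0.58, array([177., 177.]), array([0.5041, 0.3476])), (0.45, array([174., 173.]), array([0.5141, 0.3679]))] [([177.0, 169.0, 11.0, 14.0], 0.63)] blue [(0.67, array([0.4268, 0.0535])), (0.62, array([ 0.6061, -0.1685]))]
side [] [([233.0, 166.0, 9.0, 13.0], 0.41)] blue [(0.51, array([0.4178, 0.0655]))]
wrist [(0.77, array([258., 158.]), array([0.5136, 0.3595]))] [([257.0, 163.0, 22.0, 25.0], 0.69)] blue []
```

drive_tool(delta_pos=[[0, 0, -0.3], [-0.2, 0, -0.3], [-0.35, 0, 0], [-0.35, 0, 0], [-0.35, -0.1, 0], [-0.35, -0.2, 0], [-0.35, -0.2, 0], [-0.35, -0.2, 0], [-0.35, -0.2, 0], [-0.35, 0, 0.3], [0, 0, 0.4], [0, 0, 0.4]], twist=[[0, 0, 0], [0, 0, 0], [0, 0, 0], [0, 0, 0], [0, 0, 0], [0, 0, 0], [0, 0, 0], [0, 0, 0], [0, 0, 0], [0, 0, 0], [0, 0, 0], [0, 0, 0]])

```text
time: 36.55
tcp_pos: [0.4213, 0.0573, 0.1741]
ee_rot: [[0.002, 1.0, 0.003], [1.0, -0.002, -0.0], [-0.0, 0.003, -1.0]]
ft_force: [-0.3, 1.5, 0.3]
width: 0.0427
grip_force: 0.0
```

drive_tool(delta_pos=[[0, 0, 0.3], [0, 0, 0], [0, 0, 0]], twist=[[0, 0, 0], [0, 0, 0], [0, 0, 0]])

```text
time: 36.85
tcp_pos: [0.421, 0.0586, 0.1449]
ee_rot: [[-0.0, 1.0, -0.0], [1.0, 0.0, 0.0], [0.0, -0.0, -1.0]]
ft_force: [0.8, 0.0, 0.7]
width: 0.0427
grip_force: 0.0
```

```bash
cat > b.py <<'E'
from h import *
np.set_printoptions(precision=4,suppress=True)
s=observe();print(s['time'],s['tcp_pos'],s['width'],s['ft_force'])
im=get_image('wrist');m=camera_model('wrist');h=cv2.cvtColor(im,cv2.COLOR_BGR2HSV)
print([(round(q['p'],2),np.round(q['centre']),at_z('wrist',q['centre'],0,m)[:2]) for q in landmark_of('vial_blue','wrist')[:2]])
u,v=proj('wrist',(.42,.057,.046),m);x0,y0=int(u)-50,int(v)-50
k,l,st,c=cv2.connectedComponentsWithStats(cv2.inRange(h[y0:y0+100,x0:x0+100],(100,130,90),(125,255,255)))
i=1+np.argmax(st[1:,4]);print('cap',st[i],at_z('wrist',c[i]+[x0,y0],.046,m))
cv2.imwrite('pics/w6.png',im)
E
python3 b.py
```

```text
36.85 [0.421  0.0586 0.1449] 0.04269391098943988 [0.7918 0.0409 0.7432]
[(0.69, array([257., 178.]), array([0.4237, 0.0537]))]
cap [ 46  44  14  14 156] [0.4221 0.0571 0.046 ]
```

drive_tool(delta_pos=[[-0.02, 0.015, 0.2], [0, 0, 0.35], [0, 0, 0.35], [0, 0, 0.2], [0, 0, 0.1], [0, 0, 0.06], [0, 0, 0.04], [0, 0, 0], [0, 0, 0]], twist=[[0, 0, 0], [0, 0, 0], [0, 0, 0], [0, 0, 0], [0, 0, 0], [0, 0, 0], [0, 0, 0], [0, 0, 0], [0, 0, 0]])

```text
time: 37.85
tcp_pos: [0.4231, 0.0566, 0.0151]
ee_rot: [[-0.0, 1.0, 0.002], [1.0, 0.0, -0.0], [-0.0, 0.002, -1.0]]
ft_force: [-0.2, 0.2, 0.6]
width: 0.0427
grip_force: 0.0
```

drive_tool(delta_pos=[[0, 0, 0], [0, 0, 0], [0, 0, 0], [0, 0, 0], [0, 0, 0], [0, 0, 0]], twist=[[0, 0, 0], [0, 0, 0], [0, 0, 0], [0, 0, 0], [0, 0, 0], [0, 0, 0]], gripper=0)

```text
time: 38.45
tcp_pos: [0.4228, 0.0566, 0.0151]
ee_rot: [[0.0, 1.0, 0.001], [1.0, -0.0, -0.0], [-0.0, 0.001, -1.0]]
ft_force: [-1.0, -0.1, 5.1]
width: 0.0209
grip_force: 58.3
```

drive_tool(delta_pos=[[0, 0, -0.1], [0, 0, -0.3], [0, 0, -0.4], [-0.25, 0, -0.4], [-0.35, 0.15, -0.2], [-0.35, 0.2, 0], [-0.35, 0.22, 0], [-0.35, 0.25, 0], [-0.35, 0.25, 0], [-0.35, 0.25, 0], [-0.2, 0.15, 0], [0, 0, 0]], twist=[[0, 0, 0], [0, 0, 0], [0, 0, 0], [0, 0, 0], [0, 0, 0], [0, 0, 0], [0, 0, 0], [0, 0, 0], [0, 0, 0], [0, 0, 0], [0, 0, 0], [0, 0, 0]])

```text
time: 39.65
tcp_pos: [0.5709, -0.2016, 0.1546]
ee_rot: [[0.003, 1.0, 0.002], [1.0, -0.003, -0.001], [-0.001, 0.002, -1.0]]
ft_force: [-0.6, -0.1, -0.2]
width: 0.0214
grip_force: 58.7
```

drive_tool(delta_pos=[[0, 0, 0.3], [0, 0, 0.3], [0, 0, 0], [0, 0, 0]], twist=[[0, 0, 0], [0, 0, 0], [0, 0, 0], [0, 0, 0]])

```text
time: 40.05
tcp_pos: [0.5688, -0.1976, 0.0948]
ee_rot: [[-0.0, 1.0, -0.001], [1.0, 0.0, 0.001], [0.001, -0.001, -1.0]]
ft_force: [0.4, 0.3, 0.4]
width: 0.0211
grip_force: 58.7
```

```bash
python3 - <<'E'
from h import *
np.set_printoptions(precision=4,suppress=True)
s=observe();print(s['time'],s['tcp_pos'],s['width'])
im=get_image('wrist');cv2.imwrite('pics/w7.png',im);m=camera_model('wrist')
for t,z in dict(pockets=.026,vial_green=.026).items(): print(t,[(round(q['p'],2),at_z('wrist',q['centre'],z,m)[:2]) for q in landmark_of(t,'wrist')[:2]])
E
```

```text
40.05 [ 0.5688 -0.1976  0.0948] 0.02109979092339824
pockets [(0.74, array([ 0.5721, -0.179 ]))]
vial_green [(0.81, array([ 0.5751, -0.158 ]))]
```

View pics/w7.png

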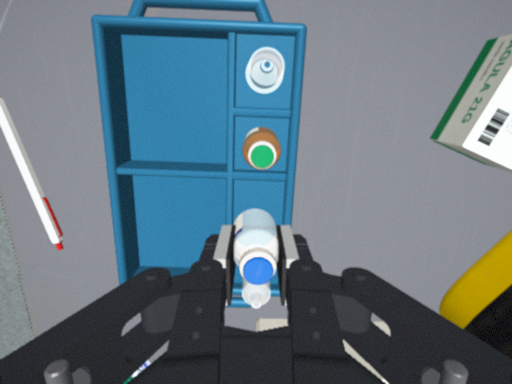

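The blue vial hangs upright over the empty right pocket, the green one undisturbed at (263,155). Lower it in.

drive_tool(delta_pos=[[-0.01, 0.02, 0.1], [0, 0, 0.2], [0, 0, 0.1], [0, 0, 0.06], [0, 0, 0.03], [0, 0, 0.02], [0, 0, 0], [0, 0, 0]], twist=[[0, 0, 0], [0, 0, 0], [0, 0, 0], [0, 0, 0], [0, 0, 0], [0, 0, 0], [0, 0, 0], [0, 0, 0]])

```text
time: 41.0
tcp_pos: [0.5716, -0.1995, 0.0438]
ee_rot: [[-0.0, 1.0, 0.001], [1.0, 0.0, -0.0], [-0.0, 0.001, -1.0]]
ft_force: [-0.7, 0.2, 0.4]
width: 0.0214
grip_force: 58.7
```

drive_tool(delta_pos=[[0, 0, 0.01], [0, 0, 0.01], [0, 0, 0.01], [0, 0, 0]], twist=[[0, 0, 0], [0, 0, 0], [0, 0, 0], [0, 0, 0]])

```text
time: 41.4
tcp_pos: [0.5715, -0.1995, 0.0412]
ee_rot: [[-0.0, 1.0, 0.001], [1.0, 0.0, -0.0], [-0.0, 0.001, -1.0]]
ft_force: [-0.4, 0.4, 5.3]
width: 0.0212
grip_force: 59.4
```

drive_tool(delta_pos=[[0, 0, 0], [0, 0, 0], [0, 0, 0], [0, 0, 0], [0, 0, -0.1], [0, 0, -0.2], [0, 0, -0.3], [0, 0, -0.4], [0, 0, -0.5], [0, 0, -0.5], [0, 0, -0.1], [0, 0, 0]], twist=[[0, 0, 0], [0, 0, 0], [0, 0, 0], [0, 0, 0], [0, 0, 0], [0, 0, 0], [0, 0, 0], [0, 0, 0], [0, 0, 0], [0, 0, 0], [0, 0, 0], [0, 0, 0]], gripper=0.5)

```text
time: 42.6
tcp_pos: [0.5725, -0.2, 0.2539]
ee_rot: [[-0.0, 1.0, 0.006], [1.0, 0.0, -0.003], [-0.003, 0.006, -1.0]]
ft_force: [-0.1, -0.6, -0.3]
width: 0.0425
grip_force: 0.0
```

```bash
python3 - <<'E'
from h import *
np.set_printoptions(precision=4,suppress=True)
s=observe();print(s['time'],s['tcp_pos'],s['width'])
obs=[]
for n in ['scene','side','wrist']:
    im=get_image(n);m=camera_model(n)
    for t,z in dict(vial_blue=.026,vial_green=.026).items(): print(n,t,[(round(q['p'],2),at_z(n,q['centre'],z,m)[:2]) for q in landmark_of(t,n)[:2]])
    if n=='wrist': w=im;break
    if n=='scene': a=im
    u,v=proj(n,(.589,.048,.125),m);x0,y0=int(u)-25,int(v)-25
    h=cv2.cvtColor(im[y0:y0+50,x0:x0+50],cv2.COLOR_BGR2HSV);k,l,st,c=cv2.connectedComponentsWithStats(cv2.inRange(h,(5,90,80),(25,255,255)));i=1+np.argmax(st[1:,4])
    uv=c[i]+[x0,y0];obs.append(ray(n,uv,m));print(n,'sal cap',uv,st[i],at_z(n,uv,.127,m))
    for t in ['saline','peroxide']: print(n,t,[(round(q['p'],2),at_z(n,q['centre'],.003,m)[:2]) for q in landmark_of(t,n)[:3]])
print('saline cap',tri(obs))
cv2.imwrite('pics/g8.png',np.hstack([cv2.resize(w[0:300,106:406],(400,400)),cv2.resize(a[130:290,230:390],(400,400))]))
E
```

```text
42.6 [ 0.5725 -0.2     0.2539] 0.042496644208255295
scene vial_blue []
scene vial_green [(0.65, array([ 0.5669, -0.1576]))]
scene sal cap [285.8514 155.    ] [23 18 12  8 74] [0.6062 0.0475 0.127 ]
scene saline [(0.77, array([0.5814, 0.0404]))]
scene peroxide [(0.72, array([0.5757, 0.147 ])), (0.6, array([0.4373, 0.1983])), (0.58, array([0.6278, 0.3139]))]
side vial_blue [(0.64, array([ 0.5658, -0.2007]))]
side vial_green [(0.5, array([ 0.5697, -0.1549]))]
side sal cap [277.4545 176.2727] [25 22 13  8 77] [0.6033 0.0437 0.127 ]
side saline [(0.67, array([0.5979, 0.0329]))]
side peroxide [(0.89, array([0.5692, 0.1451])), (0.75, array([0.6273, 0.2989])), (0.61, array([0.4407, 0.1928]))]
wrist vial_blue [(0.89, array([ 0.5718, -0.1973])), (0.34, array([ 0.5346, -0.1757]))]
wrist vial_green [(0.94, array([ 0.5697, -0.1583])), (0.7, array([ 0.5347, -0.1776]))]
saline cap [0.6043 0.0463 0.127 ]
```

View pics/g8.png

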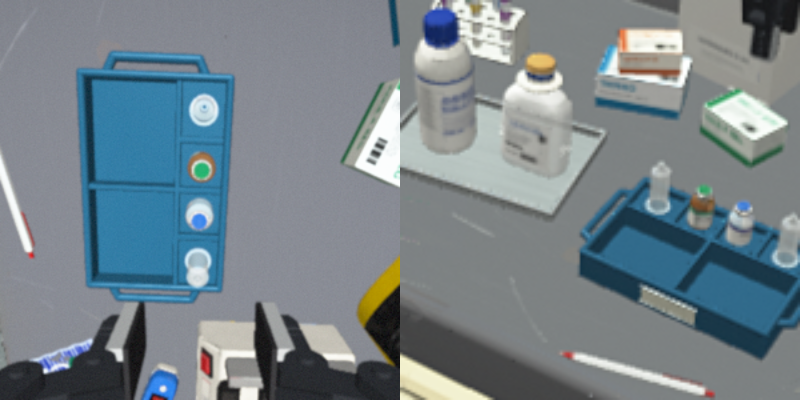

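Blue and green vials stand in their pockets. The saline leans a little towards +x (cap at (540,65)), so I aim midway between cap and base, fingers fully open.

drive_tool(delta_pos=[[0.2, 0.02, 0], [0.35, 0.03, 0], [0.35, 0.04, 0], [0.35, 0.04, 0], [0.35, 0.04, 0], [0.35, 0.04, 0], [0.35, 0.03, 0.1], [0.17, 0.02, 0.2], [0, 0, 0.3], [0, 0, 0.1], [0, 0, 0], [0, 0, 0]], twist=[[0, 0, 0], [0, 0, 0], [0, 0, 0], [0, 0, 0], [0, 0, 0], [0, 0, 0], [0, 0, 0], [0, 0, 0], [0, 0, 0], [0, 0, 0], [0, 0, 0], [0, 0, 0]], gripper=1)

```text
time: 44.45
tcp_pos: [0.5979, 0.047, 0.1812]
ee_rot: [[0.001, 1.0, 0.001], [1.0, -0.001, -0.0], [-0.0, 0.001, -1.0]]
ft_force: [0.2, -0.2, 0.4]
width: 0.0854
grip_force: 0.0
```

drive_tool(delta_pos=[[0, 0, 0.2], [0, 0, 0.2], [0, 0, 0.2], [0, 0, 0.2], [0, 0, 0.1], [0, 0, 0.05], [0, 0, 0.05], [0, 0, 0], [0, 0, 0]], twist=[[0, 0, 0], [0, 0, 0], [0, 0, 0], [0, 0, 0], [0, 0, 0], [0, 0, 0], [0, 0, 0], [0, 0, 0], [0, 0, 0]])

```text
time: 45.35
tcp_pos: [0.5979, 0.0476, 0.0811]
ee_rot: [[0.0, 1.0, 0.001], [1.0, -0.0, -0.0], [-0.0, 0.001, -1.0]]
ft_force: [-0.2, 0.2, 0.2]
width: 0.0855
grip_force: 0.0
```

drive_tool(delta_pos=[[0, 0, 0.05], [0, 0, 0.05], [0, 0, 0.04], [0, 0, 0], [0, 0, 0]], twist=[[0, 0, 0], [0, 0, 0], [0, 0, 0], [0, 0, 0], [0, 0, 0]])

```text
time: 45.85
tcp_pos: [0.5972, 0.0477, 0.066]
ee_rot: [[-0.0, 1.0, -0.001], [1.0, 0.0, 0.0], [0.0, -0.001, -1.0]]
ft_force: [0.4, -1.0, 0.2]
width: 0.0855
grip_force: 0.0
```

drive_tool(delta_pos=[[0, 0, 0], [0, 0, 0], [0, 0, 0], [0, 0, 0], [0, 0, 0], [0, 0, 0], [0, 0, 0]], twist=[[0, 0, 0], [0, 0, 0], [0, 0, 0], [0, 0, 0], [0, 0, 0], [0, 0, 0], [0, 0, 0]], gripper=0)

```text
time: 46.55
tcp_pos: [0.5969, 0.0477, 0.0668]
ee_rot: [[-0.0, 1.0, -0.0], [1.0, 0.0, 0.0], [0.0, -0.0, -1.0]]
ft_force: [-3.2, 0.5, 6.5]
width: 0.0416
grip_force: 81.3
```

drive_tool(delta_pos=[[0, 0, -0.05], [0, 0, -0.1], [0, 0, -0.2], [0, 0, -0.3], [0, 0, -0.3], [0, 0, -0.25], [0, 0, 0], [0, 0, 0]], twist=[[0, 0, 0], [0, 0, 0], [0, 0, 0], [0, 0, 0], [0, 0, 0], [0, 0, 0], [0, 0, 0], [0, 0, 0]])

```text
time: 47.35
tcp_pos: [0.5975, 0.0476, 0.1867]
ee_rot: [[0.0, 1.0, 0.001], [1.0, -0.0, -0.0], [-0.0, 0.001, -1.0]]
ft_force: [-0.5, -0.2, -0.9]
width: 0.0421
grip_force: 81.6
```

drive_tool(delta_pos=[[-0.15, -0.05, 0], [-0.3, -0.12, 0], [-0.35, -0.14, 0], [-0.35, -0.14, 0], [-0.35, -0.14, 0], [-0.35, -0.14, 0], [-0.35, -0.12, 0], [-0.3, -0.07, 0], [-0.22, 0, 0], [0, 0, 0], [0, 0, 0]], twist=[[0, 0, 0], [0, 0, 0], [0, 0, 0], [0, 0, 0], [0, 0, 0], [0, 0, 0], [0, 0, 0], [0, 0, 0], [0, 0, 0], [0, 0, 0], [0, 0, 0]])

```text
time: 48.45
tcp_pos: [0.504, -0.2246, 0.1848]
ee_rot: [[0.002, 1.0, -0.003], [1.0, -0.002, 0.002], [0.002, -0.003, -1.0]]
ft_force: [-0.6, 0.3, -1.8]
width: 0.0417
grip_force: 81.6
```

```bash
python3 - <<'E'
from h import *
np.set_printoptions(precision=4,suppress=True)
s=observe();print(s['time'],s['tcp_pos'],s['width'])
a=get_image('scene')[130:290,280:440];b=get_image('side')[140:300,170:330]
cv2.imwrite('pics/g9.png',np.hstack([cv2.resize(a,(400,400)),cv2.resize(b,(400,400))]))
E
```

```text
48.45 [ 0.504  -0.2246  0.1848] 0.04170404121930771
```

View pics/g9.png

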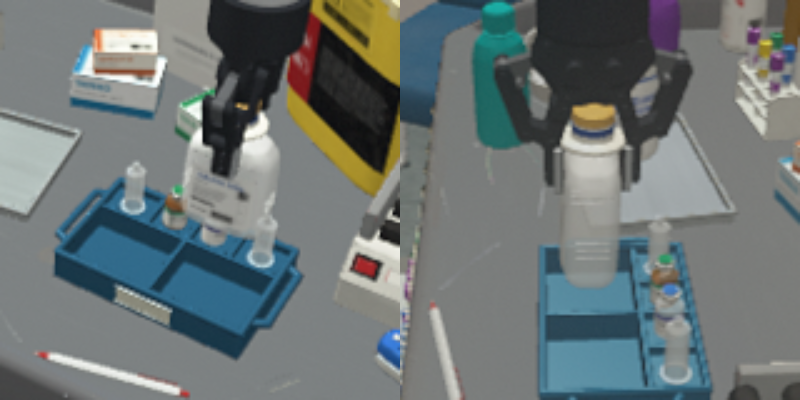

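The saline hangs upright over the right bay. Lower.

drive_tool(delta_pos=[[0, 0, 0.15], [0, 0, 0.25], [0, 0, 0.25], [0, 0, 0.2], [0, 0, 0.1], [0, 0, 0.06], [0, 0, 0.03], [0, 0, 0.02], [0, 0, 0], [0, 0, 0]], twist=[[0, 0, 0], [0, 0, 0], [0, 0, 0], [0, 0, 0], [0, 0, 0], [0, 0, 0], [0, 0, 0], [0, 0, 0], [0, 0, 0], [0, 0, 0]])

```text
time: 49.55
tcp_pos: [0.5057, -0.2247, 0.081]
ee_rot: [[0.0, 1.0, 0.001], [1.0, -0.0, -0.001], [-0.001, 0.001, -1.0]]
ft_force: [0.2, 0.3, -2.0]
width: 0.0418
grip_force: 81.6
```

drive_tool(delta_pos=[[0, 0, 0.02], [0, 0, 0.02], [0, 0, 0.01], [0, 0, 0]], twist=[[0, 0, 0], [0, 0, 0], [0, 0, 0], [0, 0, 0]])

```text
time: 49.95
tcp_pos: [0.5051, -0.2243, 0.0751]
ee_rot: [[0.0, 1.0, -0.0], [1.0, -0.0, 0.0], [0.0, -0.0, -1.0]]
ft_force: [0.4, 0.1, -1.5]
width: 0.0413
grip_force: 81.6
```

drive_tool(delta_pos=[[0, 0, 0.02], [0, 0, 0.02], [0, 0, 0.01], [0, 0, 0], [0, 0, 0]], twist=[[0, 0, 0], [0, 0, 0], [0, 0, 0], [0, 0, 0], [0, 0, 0]])

```text
time: 50.45
tcp_pos: [0.5053, -0.2244, 0.0703]
ee_rot: [[0.0, 1.0, -0.0], [1.0, -0.0, 0.0], [0.0, -0.0, -1.0]]
ft_force: [0.5, -0.1, -1.7]
width: 0.0418
grip_force: 81.7
```

drive_tool(delta_pos=[[0, 0, 0.01], [0, 0, 0.01], [0, 0, 0], [0, 0, 0]], twist=[[0, 0, 0], [0, 0, 0], [0, 0, 0], [0, 0, 0]])

```text
time: 50.85
tcp_pos: [0.5056, -0.2245, 0.0698]
ee_rot: [[-0.0, 1.0, 0.001], [1.0, 0.0, -0.001], [-0.001, 0.001, -1.0]]
ft_force: [-2.6, 3.0, 9.8]
width: 0.0413
grip_force: 83.2
```

drive_tool(delta_pos=[[0, 0, 0], [0, 0, 0], [0, 0, 0], [0, 0, 0], [0, 0, -0.1], [0, 0, -0.2], [0, 0, -0.3], [0, 0, -0.4], [0, 0, -0.5], [0, 0, -0.4], [0, 0, 0]], twist=[[0, 0, 0], [0, 0, 0], [0, 0, 0], [0, 0, 0], [0, 0, 0], [0, 0, 0], [0, 0, 0], [0, 0, 0], [0, 0, 0], [0, 0, 0], [0, 0, 0]], gripper=0.75)

```text
time: 51.95
tcp_pos: [0.508, -0.2262, 0.266]
ee_rot: [[-0.0, 1.0, 0.011], [1.0, 0.0, -0.008], [-0.008, 0.011, -1.0]]
ft_force: [0.5, -0.1, 0.2]
width: 0.0641
grip_force: 0.0
```

drive_tool(delta_pos=[[0.15, 0.02, 0], [0.3, 0.06, 0], [0.4, 0.08, 0], [0.4, 0.08, 0], [0.4, 0.08, 0], [0.4, 0.08, 0], [0.4, 0.08, 0], [0.4, 0.08, 0], [0.4, 0.08, 0], [0.3, 0.07, 0], [0.19, 0.03, 0], [0, 0, 0]], twist=[[0, 0, 0], [0, 0, 0], [0, 0, 0], [0, 0, 0], [0, 0, 0], [0, 0, 0], [0, 0, 0], [0, 0, 0], [0, 0, 0], [0, 0, 0], [0, 0, 0], [0, 0, 0]], gripper=1)

```text
time: 53.15
tcp_pos: [0.5777, 0.1533, 0.2561]
ee_rot: [[-0.004, 1.0, -0.004], [1.0, 0.004, 0.001], [0.001, -0.004, -1.0]]
ft_force: [0.0, -0.9, -0.3]
width: 0.0852
grip_force: 0.0
```

```bash
cat > c.py <<'E'
from h import *
np.set_printoptions(precision=4,suppress=True)
s=observe();print(s['time'],s['tcp_pos'],s['width'])
def cap(p,lo,hi):
    obs=[]
    for n in ['scene','side']:
        im=get_image(n);m=camera_model(n);u,v=proj(n,p,m);x0,y0=int(u)-20,int(v)-20
        h=cv2.cvtColor(im[y0:y0+40,x0:x0+40],cv2.COLOR_BGR2HSV);k,l,st,c=cv2.connectedComponentsWithStats(cv2.inRange(h,lo,hi));i=1+np.argmax(st[1:,4])
        obs.append(ray(n,c[i]+[x0,y0],m));print(n,st[i],end=' ')
    print(tri(obs))
import sys
print('saline');cap((.505,-.224,.127),(5,90,80),(25,255,255))
print('perox');cap((.58,.15,.158) if len(sys.argv)<2 else (.508,-.129,.16),(105,150,40),(130,255,255))
for n in ['scene','side']:
    m=camera_model(n);get_image(n)
    for t,z in dict(saline=.006,peroxide=.006,vial_red=.005,vial_blue=.026,vial_green=.026).items():
        print(n,t,[(round(q['p'],2),at_z(n,q['centre'],z,m)[:2]) for q in landmark_of(t,n)[:3]])
E
python3 c.py
```

```text
53.15 [0.5777 0.1533 0.2561] 0.08516195303081447
saline
scene [ 18  10  14  10 117] side [ 24  15  16  12 153] [ 0.5255 -0.2243  0.128 ]
perox
scene [ 14  16  13  15 167] side [13 16 12  7 53] [0.5721 0.1472 0.161 ]
scene saline [(0.63, array([ 0.5166, -0.2275])), (0.32, array([0.5067, 0.337 ]))]
scene peroxide [(0.9, array([0.5693, 0.1469])), (0.88, array([0.6135, 0.3058])), (0.67, array([0.4241, 0.1936]))]
scene vial_red [(0.4, array([0.5096, 0.366 ]))]
scene vial_blue [(0.51, array([0.49  , 0.3209]))]
scene vial_green [(0.6, array([ 0.573 , -0.1499]))]
side saline [(0.59, array([ 0.5152, -0.2268]))]
side peroxide [(0.88, array([0.5718, 0.1565])), (0.82, array([0.4393, 0.2127])), (0.6, array([0.628, 0.3  ]))]
side vial_red [(0.48, array([0.5059, 0.3614]))]
side vial_blue [(0.66, array([ 0.5699, -0.1918]))]
side vial_green [(0.71, array([ 0.5664, -0.1518])), (0.68, array([0.5127, 0.3143]))]
```

drive_tool(delta_pos=[[-0.03, 0, 0.2], [0, 0, 0.3], [0, 0, 0.3], [0, 0, 0.3], [0, 0, 0.2], [0, 0, 0.1], [0, 0, 0.05], [0, 0, 0], [0, 0, 0]], twist=[[0, 0, 0], [0, 0, 0], [0, 0, 0], [0, 0, 0], [0, 0, 0], [0, 0, 0], [0, 0, 0], [0, 0, 0], [0, 0, 0]])

```text
time: 54.85
tcp_pos: [0.5801, 0.1467, 0.1145]
ee_rot: [[-0.0, 1.0, 0.002], [1.0, 0.0, 0.0], [0.0, 0.002, -1.0]]
ft_force: [0.4, 0.6, 0.3]
width: 0.0852
grip_force: 0.0
```

drive_tool(delta_pos=[[0.02, -0.01, 0.05], [0, 0, 0.05], [0, 0, 0.04], [0, 0, 0.02], [0, 0, 0], [0, 0, 0]], twist=[[0, 0, 0], [0, 0, 0], [0, 0, 0], [0, 0, 0], [0, 0, 0], [0, 0, 0]])

```text
time: 55.45
tcp_pos: [0.5783, 0.1486, 0.0973]
ee_rot: [[-0.0, 1.0, -0.0], [1.0, 0.0, -0.0], [-0.0, -0.0, -1.0]]
ft_force: [0.6, -0.5, -0.4]
width: 0.0853
grip_force: 0.0
```

drive_tool(delta_pos=[[0, 0, 0], [0, 0, 0], [0, 0, 0], [0, 0, 0], [0, 0, 0], [0, 0, 0]], twist=[[0, 0, 0], [0, 0, 0], [0, 0, 0], [0, 0, 0], [0, 0, 0], [0, 0, 0]], gripper=0)

```text
time: 56.05
tcp_pos: [0.579, 0.1487, 0.0981]
ee_rot: [[0.0, 1.0, 0.002], [1.0, -0.0, 0.0], [0.0, 0.002, -1.0]]
ft_force: [-0.6, 0.2, 5.9]
width: 0.0579
grip_force: 65.3
```

drive_tool(delta_pos=[[0, 0, -0.05], [0, 0, -0.1], [0, 0, -0.2], [0, 0, -0.3], [0, 0, -0.3], [0, 0, -0.2], [0, 0, 0], [0, 0, 0]], twist=[[0, 0, 0], [0, 0, 0], [0, 0, 0], [0, 0, 0], [0, 0, 0], [0, 0, 0], [0, 0, 0], [0, 0, 0]])

```text
time: 56.85
tcp_pos: [0.5778, 0.1486, 0.2118]
ee_rot: [[0.0, 1.0, -0.001], [1.0, -0.0, -0.0], [-0.0, -0.001, -1.0]]
ft_force: [0.1, 1.2, -3.7]
width: 0.0578
grip_force: 65.0
```

drive_tool(delta_pos=[[-0.15, -0.03, 0], [-0.3, -0.08, 0], [-0.35, -0.1, 0], [-0.35, -0.1, 0], [-0.35, -0.1, 0], [-0.35, -0.1, 0], [-0.35, -0.09, 0], [-0.3, -0.07, 0], [-0.27, -0.04, 0], [0, 0, 0], [0, 0, 0], [0, 0, 0]], twist=[[0, 0, 0], [0, 0, 0], [0, 0, 0], [0, 0, 0], [0, 0, 0], [0, 0, 0], [0, 0, 0], [0, 0, 0], [0, 0, 0], [0, 0, 0], [0, 0, 0], [0, 0, 0]])

```text
time: 58.05
tcp_pos: [0.5066, -0.1278, 0.2113]
ee_rot: [[-0.0, 1.0, -0.002], [1.0, 0.0, 0.001], [0.001, -0.002, -1.0]]
ft_force: [0.2, 0.1, -2.8]
width: 0.0579
grip_force: 65.0
```

```bash
python3 - <<'E'
from h import *
np.set_printoptions(precision=4,suppress=True)
s=observe();print(s['time'],s['tcp_pos'],s['width'],s['ft_force'])
for n in ['scene','side']:
    get_image(n);m=camera_model(n);b=s['tcp_pos'][2]-.095
    print(n,[(round(q['p'],2),np.round(q['centre']),at_z(n,q['centre'],b,m)) for q in landmark_of('peroxide',n)[:4]])
    print('bays',[(round(q['p'],2),at_z(n,q['centre'],.006,m)) for q in landmark_of('bays',n)[:1]],'sal',[(round(q['p'],2),at_z(n,q['centre'],.006,m)) for q in landmark_of('saline',n)[:1]])
E
```

```text
58.05 [ 0.5066 -0.1278  0.2113] 0.05792996980414833 [ 0.2152  0.0877 -2.7679]
scene [(0.75, array([204., 211.]), array([0.3329, 0.1016, 0.1163])), (0.71, array([330., 204.]), array([ 0.5044, -0.1309,  0.1163])), (0.69, array([216., 160.]), array([0.5073, 0.2001, 0.1163]))]
bays [(0.86, array([ 0.5061, -0.173 ,  0.006 ]))] sal [(0.9, array([ 0.5256, -0.2222,  0.006 ]))]
side [(0.8, array([242., 217.]), array([ 0.5034, -0.1224,  0.1163])), (0.62, array([273., 274.]), array([ 0.5429, -0.3098,  0.1163])), (0.59, array([212., 192.]), array([ 0.4399, -0.0042,  0.1163])), (0.58, array([270., 175.]), array([0.5884, 0.0716, 0.1163]))]
bays [(0.88, array([ 0.5068, -0.1784,  0.006 ]))] sal [(0.55, array([ 0.5143, -0.2369,  0.006 ]))]
```

drive_tool(delta_pos=[[0, 0.02, 0.15], [0, 0, 0.25], [0, 0, 0.25], [0, 0, 0.2], [0, 0, 0.1], [0, 0, 0.06], [0, 0, 0.02], [0, 0, 0], [0, 0, 0]], twist=[[0, 0, 0], [0, 0, 0], [0, 0, 0], [0, 0, 0], [0, 0, 0], [0, 0, 0], [0, 0, 0], [0, 0, 0], [0, 0, 0]])

```text
time: 59.35
tcp_pos: [0.51, -0.1287, 0.1102]
ee_rot: [[-0.0, 1.0, 0.002], [1.0, 0.0, -0.001], [-0.001, 0.002, -1.0]]
ft_force: [0.5, 0.4, -2.2]
width: 0.058
grip_force: 65.1
```

drive_tool(delta_pos=[[0, 0, 0.02], [0, 0, 0.02], [0, 0, 0.01], [0, 0, 0]], twist=[[0, 0, 0], [0, 0, 0], [0, 0, 0], [0, 0, 0]])

```text
time: 59.75
tcp_pos: [0.5092, -0.1283, 0.1041]
ee_rot: [[-0.0, 1.0, -0.0], [1.0, 0.0, 0.0], [0.0, -0.0, -1.0]]
ft_force: [-0.5, 0.3, -2.9]
width: 0.0578
grip_force: 65.1
```

drive_tool(delta_pos=[[0, 0, 0.015], [0, 0, 0.015], [0, 0, 0.01], [0, 0, 0], [0, 0, 0]], twist=[[0, 0, 0], [0, 0, 0], [0, 0, 0], [0, 0, 0], [0, 0, 0]])

```text
time: 60.25
tcp_pos: [0.5094, -0.1286, 0.1011]
ee_rot: [[-0.0, 1.0, 0.001], [1.0, 0.0, -0.001], [-0.001, 0.001, -1.0]]
ft_force: [-2.0, -0.8, 4.9]
width: 0.0578
grip_force: 66.0
```

Contact on the bay floor. Release and lift away.

drive_tool(delta_pos=[[0, 0, 0], [0, 0, 0], [0, 0, 0], [0, 0, 0], [0, 0, -0.1], [0, 0, -0.2], [0, 0, -0.3], [0, 0, -0.4], [0, 0, -0.5], [0, 0, -0.3], [0, 0, 0]], twist=[[0, 0, 0], [0, 0, 0], [0, 0, 0], [0, 0, 0], [0, 0, 0], [0, 0, 0], [0, 0, 0], [0, 0, 0], [0, 0, 0], [0, 0, 0], [0, 0, 0]], gripper=1)

```text
time: 61.35
tcp_pos: [0.5116, -0.1294, 0.2866]
ee_rot: [[-0.0, 1.0, 0.01], [1.0, 0.0, -0.005], [-0.005, 0.01, -1.0]]
ft_force: [0.4, -0.4, 0.0]
width: 0.0852
grip_force: 0.0
```

drive_tool(delta_pos=[[0.3, 0, -0.2], [0.4, 0, -0.2], [0.4, 0, -0.2], [0.4, 0, -0.2], [0, 0, 0], [0, 0, 0], [0, 0, 0], [0, 0, 0]], twist=[[0, 0, 0], [0, 0, 0], [0, 0, 0], [0, 0, 0], [0, 0, 0], [0, 0, 0], [0, 0, 0], [0, 0, 0]])

```text
time: 62.15
tcp_pos: [0.509, 0.0205, 0.3591]
ee_rot: [[0.002, 1.0, -0.002], [1.0, -0.002, 0.0], [0.0, -0.002, -1.0]]
ft_force: [0.5, -0.8, -0.6]
width: 0.0857
grip_force: 0.0
```

```bash
python3 c.py 1; python3 - <<'E'
from h import *
np.set_printoptions(precision=4,suppress=True)
get_image('wrist');m=camera_model('wrist')
for t,z in dict(saline=.006,peroxide=.006,vial_blue=.026,vial_green=.026,pockets=.026).items():
    print(t,[(round(q['p'],2),at_z('wrist',q['centre'],z,m)[:2]) for q in landmark_of(t,'wrist')[:2]])
# saline silhouette tilt in the side view
im=get_image('side')
for q in trace('saline','side')[:1]:
    ys,xs=np.nonzero(q['region'])
    for y in range(ys.min(),ys.max(),6): r=xs[ys==y];print(y,r.min(),r.max(),end='; ')
print(proj('side',(.506,-.224,.006)),proj('side',(.506,-.224,.136)))
E
```

```text
62.15 [0.509  0.0205 0.3591] 0.0856996903094243
saline
scene [ 20   8  14  11 117] side [ 27  15  13  12 134] [ 0.5285 -0.229   0.131 ]
perox
scene [ 12  14  16  18 229] side [12 14 16  7 87] [ 0.5038 -0.1281  0.1642]
scene saline [(0.89, array([ 0.5217, -0.2246]))]
scene peroxide [(0.84, array([0.4212, 0.1901])), (0.72, array([0.6202, 0.3086])), (0.71, array([ 0.5146, -0.1293]))]
scene vial_red [(0.62, array([0.511 , 0.3675]))]
scene vial_blue []
scene vial_green [(0.56, array([ 0.5633, -0.1606]))]
side saline [(0.83, array([ 0.5161, -0.2278]))]
side peroxide [(0.87, array([0.4327, 0.2001])), (0.75, array([ 0.5097, -0.1228])), (0.62, array([0.6235, 0.276 ]))]
side vial_red [(0.67, array([0.5116, 0.3509]))]
side vial_blue [(0.5, array([ 0.5579, -0.1975]))]
side vial_green [(0.57, array([ 0.5685, -0.1631]))]
saline []
peroxide [(0.84, array([ 0.5122, -0.1307])), (0.8, array([0.4339, 0.1974]))]
vial_blue [(0.56, array([ 0.5682, -0.197 ]))]
vial_green [(0.61, array([ 0.5685, -0.1593]))]
pockets [(0.68, array([ 0.5693, -0.1802]))]
236 256 262; 242 251 267; 248 247 269; 254 248 268; 260 246 266; 266 245 266; 272 244 266; 278 243 265; 284 243 264; 290 242 263; [247.3426 289.9039] [247.5091 236.8976]
```

```bash
python3 -c "
from plant import *
print(finish_job())"
```

```text
the job is handed in; nothing more can be done
None
```

The job is done and handed in at about 63 s: the red vial stands in the kidney dish, the blue vial is in its old pocket, both bottles are back in their own bays, and the green vial was left in place; the saline leans about 0.1 rad in its bay, as it did on the tray, and I left it that way.

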